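# Feed the rivet block along the fence with the push stick

### The job

Pick up the wooden push stick and, with its notched foot, press the aluminium rivet block sideways against the fence's facing strip and feed it along the strip, under the gauge bridge, until its nose is fully home against the end stop. Keep it pressed to the strip all the way with a light hand (about 8 N, never as much as 20 N), touch the block with the stick only, then stand the stick upright on the bench clear of the track, let go, and leave everything else where it is.

Things in the scene. Friction and masses are not known exactly. Their poses are not given: they have to be found in the camera images.
- track: Fixed dark steel base plate bolted to the bench, 8 mm thick. Origin: the home corner (strip face meets end stop) at bench height; plate top at z = 8 mm. +y is the feed direction, +x points from the open side into the fence. Plate spans x -115 to 55, y -345 to 30 mm.
- stop (a point): Middle of the end stop's face, a fixed steel block 75 mm wide, 36 mm high on the plate, standing across the track; the face is the track's plane y = 0. The block's nose must end touching it. Axes as the track's.
- bridge (a point): Underside middle of the fixed gauge bridge over the home place: post behind the fence, bar across the track 18 mm wide (y -30 to -12 mm, x down to -42 mm in the track's frame), 64 to 76 mm above the bench. The block passes below it.
- fence: Fence: fixed dark back bar (origin, axes as track) with a bright steel facing strip 335 mm long, top 31 mm over the bench. The block slides on the strip's face, nominally the track's plane x = 0, but the strip pivots on the home corner and is clamped up to 0.03 rad off either way (7 mm at 240 mm from the stop). No reading shows this: feel for it. It is rigid.
- block: Aluminium rivet block 50 (x) x 90 (y) x 36 mm high, 0.35 to 0.6 kg, 5 mm rivet heads on top; origin under its centre. Loose on the plate at the track's -y end, 5 to 40 mm off the strip, up to 0.12 rad askew; its +y face is the nose. Home: +x side on the strip, nose on the stop, origin near x -25, y -45 mm in the track's frame. Friction 0.5 to 0.7.
- stick: Wooden push stick, 0.16 kg, upright and loose on the bench. Origin: inside corner of its L-shaped foot (26 mm high), at the underside. Side arm (x -40 to 0, y -22 to 60 mm) presses the block's -x side; rear arm (x 0 to 28, y -22 to 0 mm) pushes its tail face. In use: axes parallel to the track's, underside a few mm above the plate.
- stick_grip (a point): Where to grip the push stick: middle of its upright square post (24 x 24 mm, faces square to the stick's axes), 68 mm above the underside, at x -20, y +20 mm from the stick's origin. The post rises from the foot's top (26 mm) to 110 mm.
- jar: Squat amber glass jar, 68 mm across, 75 mm high, origin under its centre. Bystander.
- micrometer: Chrome micrometer lying flat, about 115 x 55 mm, 16 mm high. Bystander.
- gauge: Red rivet length gauge lying flat, 42 x 110 mm, 12 mm high, origin under its plate's centre. Bystander.
- anvil: Cast-iron anvil block, 70 x 70 x 45 mm. Bystander.
- vial0: Clear plastic vial, 26 mm across, 57 mm high, standing. Bystander.
- vial1: Another such vial. Bystander.
- vial2: Another such vial. Bystander.
There are look-alikes about, which are no part of the job. Several things look just like the stick: the one meant starts farthest to the robot's left. Of the things that look like the block, the larger one is meant.

How it is judged:
By the outcome, as a careful person would: the job done as asked, in the order asked, and still so for the second after the job is handed in, with the robot touching nothing.
It also fails if it takes over 72 s, if anything falls off the work surface, if the arm or the gripper's body presses on something with over 40 N, if the wrist force passes 120 N, or if a joint passes its speed limit or range.

### The arm

A 7-joint arm with a two-finger parallel gripper is mounted at the origin on the work surface. World frame = base frame: x ahead of the robot, y to its left, z up, the work surface at z = 0. Lengths are in m, angles in rad, forces in N, time in s.
With the tool pointing down it reaches from about 0.35 to 0.9 m from the base axis. Payload 7.2 kg.
Tool frame: the origin (TCP) lies between the finger pads; the fingertips stand ctrl.tcp_to_tips ahead of it and the grasp point (between the pads) lies 6 mm ahead of it (ctrl.tcp_to_tips is the distance from the TCP to the fingertips, in m); z points along the fingers, y is the direction in which the jaws open and shut (so a half turn about z gives the same grasp; the last joint's range is limited). The gripper opens to 88 mm and grips with 3 to 60 N. Pads are 20 mm wide; open, the fingers measure 115 mm over their backs; the gripper's body (75 mm by 178 mm) begins 61 mm behind the grasp point.
Start: joints at [-1.295, 0.411, -0.013, 1.596, 0.006, 1.134, -0.082], TCP at [0.211, 0.588, 0.248] pointing down, gripper open.
Joint ranges: [-2.95, 2.95], [-0.29, 1.99], [-1.47, 1.44], [0.14, 2.54], [-1.03, 4.17], [0.13, 1.85], [-2.86, 2.86]. Speed limits (rad/s): [2.39, 2.39, 3.01, 3.01, 3.14, 3.14, 3.14].

### API

Orientations are given as a unit quaternion [w, x, y, z].
In Python, from workcell import ctrl gives the robot as it stands.
- The arm moves only by the tool send_rows, never from a script. Its argument "commands" is a list of rows, each an object with "travel": the shift along the tool's x, y, z in m, a list of three; "yaw": the turn about the tool's z in units of 6 degrees (1.0 is 6 degrees). A call has 1 to 12 rows; each row shifts and turns the pose as measured when the row begins, along the tool's axes as they then stand; what a row does not reach is not made up. A row lasts 1/12 s, in which the tool goes at most 41.7 mm and 7.16 degrees, less where a joint would pass 70% of its speed; a pose out of reach is approached as far as the arm can. A call with a gripper value outside its range is refused whole. "jaw" is the finger opening in m, from 0 to 0.0878, set as the call begins (left out, the last holds). The fingers move at their own pace and stop on an object; the grip force is fixed at half the most. Time passes only in rows, so rows that do not move let the fingers close. It gives the time, the measured TCP pose, the force and the opening at its end, in the units of the state.
- ctrl.state(): the state, without advancing time (a new reading comes with each control period).
- ctrl.snapshot(name): name is "scene" or "top" or "wrist"; returns (picture, depth): 384x512x3 uint8, blue, green, red; 384x512 float32, m along the optical axis (not along the pixel's ray), 0 where there is no reading.
- ctrl.get_calibration(name): a dict with "fx", "fy", "cx", "cy" (pixels), "distortion" ([k1, k2, p1, p2, k3] as OpenCV has them; the pictures are not rectified), "R" (3x3) and "t" (3): a world point X has camera coordinates R X + t. Camera axes: x right, y down, z forward; pixel columns grow to the right and rows downward; lengths in m; the calibration is good to about 2 mm. A picture is of the moment at which its call begins: read the wrist's pose just before it. get_calibration takes no time and is no camera call; for the wrist camera it gives the pose at the moment of the call.
- ctrl.hand_in(): hands the job in, once; it reports no verdict.
Trained networks look in the newest picture that a camera, given by its name, has taken for a name from the list of things; names that differ only in an ending like _2 or _b are one class to them, and where a whole thing is asked for, a point or a joint stands for the part that bears it (a point fixed in the world has none). Each returns a list of dicts, best first, with "p" (0 to 1); they miss things now and then, are a little off and sometimes report something else, mostly with a low value. They report only what shows in the picture. A call takes as long as a camera call. They do not tell look-alikes from the thing itself.
- ctrl.look_for(camera, query): "box" ([left, top, right, bottom] in pixels, round what is visible of it).
The state is a dict: "time": time; "joints": joint angles; "qd": joint speeds; "tau": joint torques, N m; "tcp_pos": TCP position; "tool_rot": TCP orientation; "wrist_force": force on the tool from outside, world axes, zero at the start; "ft_torque": the same for the moment, N m; "width": finger opening in m.
Only numpy, scipy, OpenCV 4.12 (cv2) and the standard library are available. Lean on these libraries where they do the work, as an engineer would, in place of code of your own. Each camera call takes 0.05 s, during which the arm holds its last target. There are 200 camera calls.

## Working session

There is one attempt and no reset: what is moved stays moved. The work goes in short steps, Python scripts to look and compute and a tool call to move; the robot and the scene stay as the last step left them, time stands still between calls to the robot, and variables do not carry over. Pictures are saved under pics/ and viewed, about 8 in all and at most 12, crops included, and the job is handed in when it is done.

Besides the shell and the picture viewer there is one more tool, called after "Request:" as a command line: name --argument value ..., lists and objects as JSON in quotes. send_rows: Moves the arm, as the interface text tells. Its arguments: {"type":"object","properties":{"commands":{"type":"array","items":{"type":"object","properties":{"travel":{"type":"array","items":{"type":"number"}},"yaw":{"type":"number"}}}},"jaw":{"type":"number"}},"required":["commands"]}

```bash
mkdir -p pics; ls; cat > h.py <<'E'
import numpy as np, cv2
from workcell import ctrl
def snap(n):
    c=ctrl.get_calibration(n); im,d=ctrl.snapshot(n); return im,d,c
def world(c,d,u,v,z=None):
    K=np.array([[c['fx'],0,c['cx']],[0,c['fy'],c['cy']],[0,0,1]]);R=np.array(c['R']);t=np.array(c['t'])
    pts=np.stack([np.ravel(u),np.ravel(v)],1).astype(np.float64)
    n=cv2.undistortPoints(pts[:,None],K,np.array(c['distortion'],float))[:,0]
    r=np.c_[n,np.ones(len(n))]
    if z is None:
        dd=d[pts[:,1].round().astype(int),pts[:,0].round().astype(int)]
        return (r*dd[:,None]-t)@R
    o=-R.T@t; w=r@R
    return o+w*((z-o[2])/w[:,2])[:,None]
def proj(c,X):
    K=np.array([[c['fx'],0,c['cx']],[0,c['fy'],c['cy']],[0,0,1]]);R=np.array(c['R'])
    return cv2.projectPoints(np.array(X,float).reshape(-1,1,3),cv2.Rodrigues(R)[0],np.array(c['t'],float),K,np.array(c['distortion'],float))[0][:,0]
E
python3 - <<'E'
from h import *
np.set_printoptions(precision=3,suppress=True)
s=ctrl.state();print(s, ctrl.tcp_to_tips)
for n in('top','scene'):
    im,d,c=snap(n);np.savez(f'{n}0.npz',im=im,d=d,**{k:np.array(v) for k,v in c.items()})
    cv2.imwrite(f'pics/{n}0.png',cv2.resize(im,None,fx=1.5,fy=1.5,interpolation=cv2.INTER_CUBIC))
    print(n,(-np.array(c['R']).T@c['t']))
    for q in('stick','block','track','fence','stop','bridge'):
        for b in ctrl.look_for(n,q)[:5]: 
            B=b['box'];u,v=(B[0]+B[2])/2,(B[1]+B[3])/2
            print(q,np.round(B),round(b['p'],2),world(c,d,u,v)[0])
E
```

```text
pics
{'time': 0.0, 'joints': array([-1.295,  0.412, -0.013,  1.597,  0.006,  1.134, -0.082]), 'qd': array([-0.001,  0.   ,  0.001,  0.001,  0.002, -0.001, -0.003]), 'tau': array([ -0.001, -58.796,   0.641, -29.108,  -0.054,   0.019,   0.   ]), 'tcp_pos': array([0.211, 0.588, 0.247]), 'tool_rot': array([-0.   ,  0.171,  0.985, -0.001]), 'wrist_force': array([-0.339,  0.262, -0.058]), 'ft_torque': array([-0.022,  0.044, -0.035]), 'width': 0.087675120624972} 0.025
top [ 0.438 -0.032  1.518]
stick [140. 216. 164. 237.] 0.76 [0.481 0.353 0.043]
stick [218. 252. 240. 281.] 0.62 [0.358 0.101 0.022]
block [288. 254. 306. 281.] 0.69 [ 0.358 -0.118  0.022]
block [293. 202. 324. 216.] 0.64 [ 0.545 -0.152  0.05 ]
track [227. 180. 339. 232.] 0.86 [ 0.557 -0.072  0.011]
fence [234. 180. 334. 195.] 0.8 [ 0.616 -0.075  0.037]
fence [139. 210. 164. 237.] 0.73 [0.491 0.361 0.024]
stop [226. 179. 342. 234.] 0.85 [ 0.555 -0.074  0.006]
bridge [226. 183. 341. 234.] 0.73 [ 0.549 -0.073  0.006]
scene [ 1.004 -0.279  0.744]
stick [249. 115. 277. 158.] 0.76 [0.357 0.099 0.049]
stick [344. 112. 373. 157.] 0.55 [0.481 0.353 0.043]
block [182. 162. 208. 184.] 0.83 [ 0.374 -0.123  0.028]
block [194. 209. 231. 248.] 0.6 [ 0.568 -0.157  0.044]
track [163. 170. 323. 285.] 0.83 [ 0.581 -0.084  0.009]
fence [187. 197. 303. 272.] 0.62 [ 0.608 -0.093  0.021]
stop [193. 212. 234. 247.] 0.68 [ 0.573 -0.156  0.044]
stop [164. 171. 324. 287.] 0.59 [ 0.598 -0.09   0.029]
bridge [167. 169. 322. 285.] 0.93 [ 0.581 -0.081  0.009]
```

```bash
python3 - <<'E'
from h import *
for n,(a,b,cc,dd) in {'top':(120,130,380,300)}.items():
    im=np.load(n+'0.npz')['im']; cv2.imwrite('pics/c0.png',cv2.resize(im[b:dd,a:cc],None,fx=3,fy=3,interpolation=cv2.INTER_CUBIC))
E
```

```text
(no output)
```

View pics/c0.png

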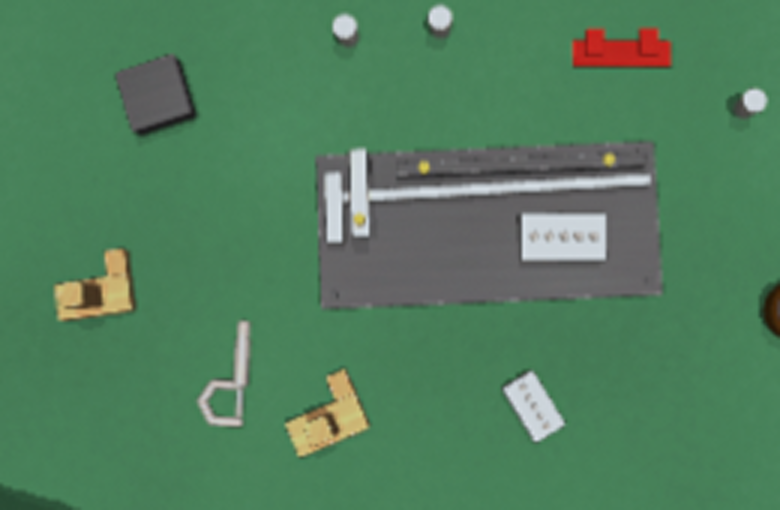

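View pics/scene0.png

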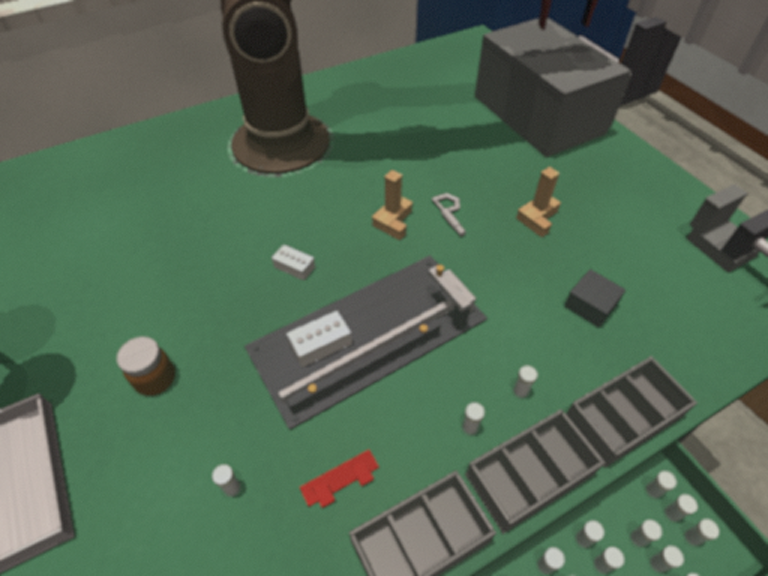

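The crop (top, 3x) shows sticks at (93,290) and (325,415), the large block at (563,237) on the plate and a small look-alike at (533,405). The scene view agrees. Left in the top view is the robot's left (+y), so I choose the stick at (93,290). First I'll check that no other stick is hidden under the arm.

```bash
python3 - <<'E'
from h import *
np.set_printoptions(precision=4,suppress=True)
im,d,c=snap('wrist'); print('cam',-np.array(c['R']).T@c['t']); print(c['R'],c['fx'])
for b in ctrl.look_for('wrist','stick'): print(b)
t=np.load('top0.npz'); ti=t['im']
cv2.imwrite('pics/w0.png',cv2.resize(np.hstack([im,ti]),(800,300),interpolation=cv2.INTER_AREA))
# plate & sticks from top
C={k:t[k] for k in t.files}; D=t['d']
hsv=cv2.cvtColor(ti,cv2.COLOR_BGR2HSV)
wood=((hsv[...,0]>8)&(hsv[...,0]<26)&(hsv[...,1]>80)&(hsv[...,2]>80)).astype(np.uint8)
n,l,st,ce=cv2.connectedComponentsWithStats(wood)
for i in range(1,n):
    if st[i,4]>60: print('wood',st[i],world(C,D,*ce[i])[0])
x0=[227,180,339,232]
v,u=np.mgrid[165:250,215:352]
W=world(C,D,u,v)
z=W[:,2];m=(z>0.004)&(z<0.013)
print(np.percentile(z,[5,20,50,80,95]))
gray=ti[165:250,215:352].reshape(-1,3).astype(int); green=(gray[:,1]-gray[:,2])>15
pts=W[(~green)&(z<.02)][:,:2].astype(np.float32)
print(cv2.minAreaRect(pts))
E
```

```text
cam [0.1478 0.6101 0.385 ]
[[ 0.3374  0.9414 -0.0011]
 [ 0.913  -0.3269  0.244 ]
 [ 0.2293 -0.0833 -0.9698]] 268.5010036099119
wood [   0   58   40  108 1092] [ 0.9764  1.0876 -0.4295]
wood [507  74   5 108 303] [ 1.0008 -1.1114 -0.4245]
wood [139 213  26  24 309] [0.4823 0.3561 0.0241]
wood [216 254  27  28 324] [0.3522 0.0958 0.0568]
wood [251 343  31  10  62] [ 0.1006 -0.0198  0.0093]
wood [  0 354  39  30 497] [0.1777 0.4486 0.698 ]
wood [276 355  17  29 177] [ 0.0164 -0.0916  0.0074]
[-0.0055 -0.002   0.0033  0.0101  0.0419]
((0.5631736516952515, -0.06933256983757019), (0.17010945081710815, 0.3745177090167999), 3.2982194423675537)
```

View pics/w0.png

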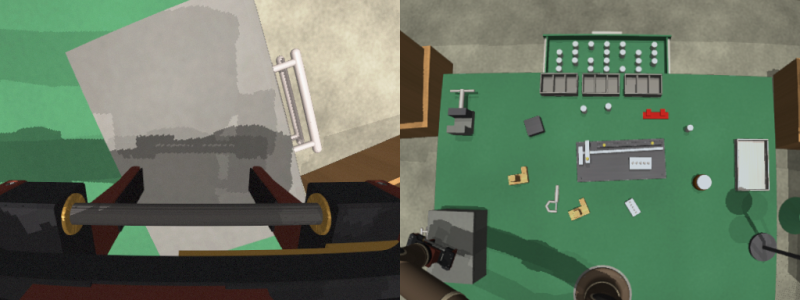

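The left half (wrist) shows only a toolbox under the gripper. The right half (full top view) shows just the two sticks, so the choice stands: stick at top pixel (517,176) of the 800-wide image, about (0.48, 0.355). I'll move above it.

Request:
send_rows --commands '[{"travel": [-0.02,-0.008,-0.005]},{"travel": [-0.033,-0.013,0]},{"travel": [-0.035,-0.0135,0]},{"travel": [-0.035,-0.0135,0]},{"travel": [-0.035,-0.0135,0]},{"travel": [-0.035,-0.0135,0]},{"travel": [-0.035,-0.0135,0]},{"travel": [-0.035,-0.0135,0]},{"travel": [-0.035,-0.0135,0]},{"travel": [-0.02,-0.008,0]},{"travel": [0,0,0],"yaw": -1},{"travel": [0,0,0],"yaw": -1}]'

```text
$.commands[0]: bad value
```

Request:
send_rows --commands '[{"travel": [0,0,0],"yaw": -1},{"travel": [0,0,0],"yaw": -1},{"travel": [0,0,0]}]'

```text
$.commands[2]: bad value
```

Request:
send_rows --commands '[{"travel": [-0.02,-0.008,-0.005],"yaw": 0},{"travel": [-0.033,-0.013,0],"yaw": 0},{"travel": [-0.035,-0.0135,0],"yaw": 0},{"travel": [-0.035,-0.0135,0],"yaw": 0},{"travel": [-0.035,-0.0135,0],"yaw": 0},{"travel": [-0.035,-0.0135,0],"yaw": 0},{"travel": [-0.035,-0.0135,0],"yaw": 0},{"travel": [-0.035,-0.0135,0],"yaw": 0},{"travel": [-0.035,-0.0135,0],"yaw": 0},{"travel": [-0.02,-0.008,0],"yaw": 0},{"travel": [0,0,0],"yaw": -1},{"travel": [0,0,0],"yaw": -1}]'

```text
time: 1.8
tcp_pos: [0.4787, 0.3563, 0.252]
tool_rot: [0.0, 0.063, 0.998, 0.001]
wrist_force: [-0.6, -0.5, -0.4]
width: 0.0884
```

Request:
send_rows --commands '[{"travel": [0,0,0],"yaw": -1},{"travel": [0,0,0],"yaw": -1},{"travel": [0,0,0],"yaw": 0}]'

```text
time: 2.05
tcp_pos: [0.4806, 0.354, 0.2521]
tool_rot: [0.001, -0.047, 0.999, 0.001]
wrist_force: [0.2, -0.0, 0.5]
width: 0.0876
```

```bash
cat >> h.py <<'E'
def yaw_of(q):
    w,x,y,z=q; return np.degrees(np.arctan2(2*(x*y+w*z),1-2*(y*y+z*z)))
def st():
    s=ctrl.state(); print('t %.2f'%s['time'],'tcp',np.round(s['tcp_pos'],4),'xang %.2f'%yaw_of(s['tool_rot']),'F',np.round(s['wrist_force'],2),'T',np.round(s['ft_torque'],2),'w %.4f'%s['width']); return s
E
python3 - <<'E'
from h import *
np.set_printoptions(precision=4,suppress=True)
st()
im,d,c=snap('wrist'); np.savez('w1.npz',im=im,d=d,**{k:np.array(v) for k,v in c.items()})
cv2.imwrite('pics/w1.png',im)
hsv=cv2.cvtColor(im,cv2.COLOR_BGR2HSV)
wood=((hsv[...,0]>8)&(hsv[...,0]<26)&(hsv[...,1]>80)&(hsv[...,2]>60))
v,u=np.nonzero(wood); W=world(c,d,u,v)
near=np.hypot(W[:,0]-.48,W[:,1]-.355)<.09
for lo,hi in((.1,.12),(.02,.031)):
    m=near&(W[:,2]>lo)&(W[:,2]<hi); P=W[m]; print(m.sum(),P.mean(0),cv2.minAreaRect(P[:,:2].astype(np.float32)))
E
```

```text
t 2.05 tcp [0.4806 0.354  0.2521] xang -174.57 F [ 0.17 -0.02  0.46] T [0.07 0.03 0.02] w 0.0876
518 [0.4743 0.3635 0.1098] ((0.4752207398414612, 0.3637136220932007), (0.024470601230859756, 0.02381584793329239), 10.019124031066895)
1568 [0.4806 0.3569 0.0261] ((0.48898887634277344, 0.36503130197525024), (0.06819681078195572, 0.08189582079648972), 9.459089279174805)
```

View pics/w1.png

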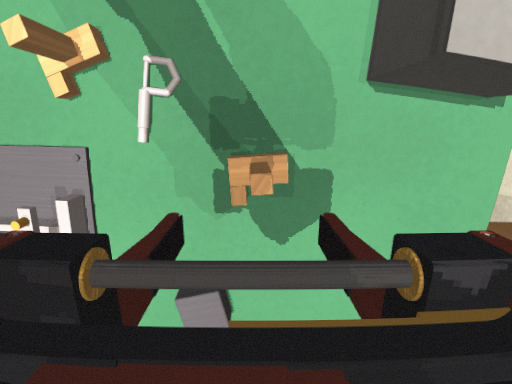

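The wrist view shows the stick at (258,175), rear arm down-left, look-alike upper left. Post top is 24.5x23.8 mm and the foot 68x82 mm, both as given. Yaw is about 9.5°. Aligning and descending.

Request:
send_rows --commands '[{"travel": [0,0,0],"yaw": -0.68},{"travel": [0.0037,0.0105,0],"yaw": 0},{"travel": [0,0,0.02],"yaw": 0},{"travel": [0,0,0.03],"yaw": 0},{"travel": [0,0,0.03],"yaw": 0},{"travel": [0,0,0.03],"yaw": 0},{"travel": [0,0,0.015],"yaw": 0},{"travel": [0,0,0],"yaw": 0}]'

```text
time: 2.77
tcp_pos: [0.4732, 0.373, 0.1257]
tool_rot: [0.003, -0.063, 0.998, 0.005]
wrist_force: [-0.7, 0.3, -0.2]
width: 0.0877
```

```bash
python3 - <<'E'
from h import *
s=st()
p=s['tcp_pos'];a=np.radians(yaw_of(s['tool_rot']));x=np.array([np.cos(a),np.sin(a)]);y=np.array([x[1],-x[0]])
e=np.array([.4752,.3637])-p[:2];print('dx',e@x,'dy',e@y,'dz',p[2]-.058,'yaw units',-((189.5-np.degrees(a)+180)%360-180)/6)
E
```

```text
t 2.77 tcp [0.4732 0.373  0.1257] xang -172.72 F [-0.68  0.28 -0.2 ] T [-0.02  0.03 -0.05] w 0.0877
dx -0.0007754986741024624 dy -0.009434709769705507 dz 0.067725061938293 yaw units -0.3707187488774177
```

Request:
send_rows --commands '[{"travel": [-0.0008,-0.0094,0],"yaw": -0.37},{"travel": [0,0,0.001],"yaw": 0},{"travel": [0,0,0.001],"yaw": 0}]'

```text
time: 3.02
tcp_pos: [0.4733, 0.3668, 0.1239]
tool_rot: [0.003, -0.08, 0.997, 0.005]
wrist_force: [0.9, 0.0, 0.2]
width: 0.0878
```

```bash
cat >>h.py <<'E'
def togo(px,py,th):
    "tool-frame shift to bring TCP to (px,py) and tool x to angle th deg"
    s=st();p=s['tcp_pos'];A=yaw_of(s['tool_rot']);a=np.radians(A);x=np.array([np.cos(a),np.sin(a)]);y=np.array([x[1],-x[0]])
    e=np.array([px,py])-p[:2];print('dx %.4f dy %.4f'%(e@x,e@y),'yaw units %.3f'%(-((th-A+180)%360-180)/6)); print('q',np.round(s['tool_rot'],4),np.round(s['joints'],3))
E
python3 - <<'E'
from h import *
togo(.4752,.3637,189.5)
E
```

```text
t 3.02 tcp [0.4733 0.3668 0.1239] xang -170.87 F [0.93 0.02 0.22] T [ 0.05  0.09 -0.01] w 0.0878
dx -0.0014 dy -0.0033 yaw units -0.061
q [ 0.0026 -0.0796  0.9968  0.0048] [-0.74   0.491  0.003  1.794 -0.008  0.846  0.998]
```

Request:
send_rows --commands '[{"travel": [-0.0014,-0.0035,0],"yaw": -0.06},{"travel": [0,-0.0005,0.02],"yaw": 0},{"travel": [0,-0.0005,0.025],"yaw": 0},{"travel": [0,0,0.015],"yaw": 0},{"travel": [0,0,0.004],"yaw": 0},{"travel": [0,0,0],"yaw": 0}]'

```text
time: 3.52
tcp_pos: [0.4793, 0.3687, 0.0649]
tool_rot: [0.008, -0.079, 0.997, 0.009]
wrist_force: [0.0, 0.7, 0.1]
width: 0.088
```

```bash
python3 - <<'E'
from h import *
togo(.4752,.3637,189.5)
E
```

```text
t 3.52 tcp [0.4793 0.3687 0.0649] xang -170.99 F [0.05 0.69 0.08] T [ 0.07 -0.03  0.  ] w 0.0880
dx 0.0048 dy -0.0043 yaw units -0.081
q [ 0.0077 -0.0786  0.9968  0.0091] [-7.340e-01  5.730e-01  1.000e-03  1.827e+00 -9.000e-03  7.190e-01
  1.002e+00]
```

Request:
send_rows --commands '[{"travel": [0.004,-0.004,0.003],"yaw": -0.08},{"travel": [0.001,-0.001,0.002],"yaw": 0},{"travel": [0,0,0.001],"yaw": 0},{"travel": [0,0,0],"yaw": 0}]'

```text
time: 3.85
tcp_pos: [0.4761, 0.3639, 0.0618]
tool_rot: [0.009, -0.083, 0.996, 0.01]
wrist_force: [-1.1, -0.0, -0.9]
width: 0.0881
```

```bash
python3 - <<'E'
from h import *
togo(.4752,.3637,189.5)
E
```

```text
t 3.85 tcp [0.4761 0.3639 0.0618] xang -170.54 F [-1.12 -0.04 -0.85] T [-0.01  0.03 -0.06] w 0.0881
dx 0.0010 dy -0.0001 yaw units -0.006
q [ 0.0095 -0.0826  0.9965  0.0104] [-7.300e-01  5.680e-01 -1.000e-03  1.845e+00 -7.000e-03  7.000e-01
  1.011e+00]
```

Request:
send_rows --commands '[{"travel": [0.001,0,0],"yaw": 0},{"travel": [0,0,0],"yaw": 0},{"travel": [0,0,0],"yaw": 0},{"travel": [0,0,0],"yaw": 0},{"travel": [0,0,0],"yaw": 0},{"travel": [0,0,0],"yaw": 0}]' --jaw 0.015

```text
time: 4.35
tcp_pos: [0.476, 0.3645, 0.0639]
tool_rot: [0.011, -0.082, 0.996, 0.011]
wrist_force: [-0.2, 0.1, -0.8]
width: 0.0516
```

```bash
python3 - <<'E'
from h import *
togo(.4752,.3637,189.5)
E
```

```text
t 4.35 tcp [0.476  0.3645 0.0639] xang -170.57 F [-0.25  0.08 -0.77] T [0.07 0.04 0.  ] w 0.0516
dx 0.0010 dy -0.0007 yaw units -0.012
q [ 0.0108 -0.0823  0.9965  0.0115] [-7.310e-01  5.640e-01 -1.000e-03  1.847e+00 -7.000e-03  6.990e-01
  1.009e+00]
```

Request:
send_rows --commands '[{"travel": [0.0002,0,0.001],"yaw": 0},{"travel": [0.0002,0,0.001],"yaw": 0},{"travel": [0,0,0.001],"yaw": 0},{"travel": [0,0,0.0005],"yaw": 0},{"travel": [0,0,0.0004],"yaw": 0},{"travel": [0,0,0.0004],"yaw": 0},{"travel": [0,0,0],"yaw": 0}]'

```text
time: 4.93
tcp_pos: [0.4759, 0.3637, 0.0606]
tool_rot: [0.011, -0.082, 0.997, 0.011]
wrist_force: [-0.2, -0.2, -2.2]
width: 0.024
```

```bash
python3 - <<'E'
from h import *
togo(.4752,.3637,189.5)
E
```

```text
t 4.93 tcp [0.4759 0.3637 0.0606] xang -170.59 F [-0.15 -0.22 -2.2 ] T [-0.02  0.06 -0.03] w 0.0240
dx 0.0007 dy 0.0001 yaw units -0.016
q [ 0.0107 -0.0821  0.9965  0.0107] [-0.731  0.569 -0.     1.849 -0.006  0.694  1.009]
```

```bash
python3 - <<'E'
from h import *
np.set_printoptions(precision=4,suppress=True)
t=np.load('top0.npz');C={k:t[k] for k in t.files};D=t['d'];ti=t['im']
v,u=np.mgrid[165:250,215:352];v=v.ravel();u=u.ravel();W=world(C,D,u,v)
g=ti[v,u].astype(int).min(1)
th=np.radians(3.3);R=np.array([[np.cos(th),-np.sin(th)],[np.sin(th),np.cos(th)]])
T=(W[:,:2]-[.5841,.0896])@R*1000; z=W[:,2]*1000
print('plate z',np.median(z[(T[:,0]>-110)&(T[:,0]<-85)&(T[:,1]>-300)&(T[:,1]<0)]))
b=(z>36)&(T[:,1]<-150)&(T[:,0]<-3);print('block n',b.sum(),cv2.minAreaRect(T[b].astype(np.float32)),cv2.minAreaRect(W[b,:2].astype(np.float32)),z[b].mean())
br=(g>150)&(T[:,0]>-20)&(T[:,0]<30)&(T[:,1]<-50)&(z>15)
for y0 in range(-340,-50,40):
    m=br&(T[:,1]>y0)&(T[:,1]<y0+40)
    if m.sum(): print(y0,m.sum(),T[m,0].min(),T[m,0].mean(),T[m,0].max(),z[m].mean())
m=br;print('strip slope',np.polyfit(T[m,1],T[m,0],1))
s=(z>36)&(T[:,1]>-60);print(T[s].min(0),T[s].max(0))
E
```

```text
plate z 6.978842865162429
block n 402 ((-51.50159454345703, -236.8415985107422), (87.61494445800781, 45.83913040161133), 87.39631652832031) ((0.5463173389434814, -0.14981350302696228), (0.045839156955480576, 0.08761496841907501), 0.6962934732437134) 43.12195404162119
-340 32 4.151571793105906 8.388336371428661 15.666785952378786 29.468076494189496
-300 31 3.064402727999744 7.873715474378151 12.144190601956266 28.920163401368903
-260 32 4.242874194461755 7.524641021071954 11.774041631118157 29.847537634144352
-220 37 2.5027120059202534 6.803805092897974 10.822653758337779 29.349792847376648
-180 31 1.8735070382859917 5.990969437294117 10.707628977472147 29.504129935499098
-140 31 1.1354978874776036 6.054554628952044 10.608203953201873 28.169213035840066
-100 35 0.5113719682922921 5.18965005911883 9.676662275574278 29.13577665265949
-60 8 2.619421909934054 4.625519991212655 6.52946206162254 30.943150304942808
strip slope [-0.0136  4.1029]
[-46.8038 -30.2895] [48.0367 18.0074]
```

Request:
send_rows --commands '[{"travel": [0,0,-0.01],"yaw": 0},{"travel": [0,0,-0.015],"yaw": 0},{"travel": [0,0,-0.02],"yaw": 0},{"travel": [0,0,-0.02],"yaw": 0},{"travel": [0,0,-0.015],"yaw": 0},{"travel": [0,0,0],"yaw": 0}]'

```text
time: 5.43
tcp_pos: [0.4726, 0.3604, 0.1432]
tool_rot: [0.008, -0.082, 0.997, 0.009]
wrist_force: [0.0, -0.3, -1.1]
width: 0.024
```

```bash
python3 - <<'E'
from h import *
togo(.46,-.26,183.3)
im,d,c=snap('scene');cv2.imwrite('pics/s1.png',im[60:260,150:450]);
E
```

```text
t 5.43 tcp [0.4726 0.3604 0.1432] xang -170.58 F [ 0.01 -0.34 -1.1 ] T [ 0.06 -0.03 -0.02] w 0.0240
dx 0.1140 dy -0.6100 yaw units 1.020
q [ 0.0081 -0.0822  0.9965  0.0089] [-0.733  0.454  0.003  1.802 -0.008  0.862  1.01 ]
```

Request:
send_rows --commands '[{"travel": [0,0,0],"yaw": 0.45},{"travel": [0,-0.01,0],"yaw": 0.45},{"travel": [0.001,-0.02,0],"yaw": 0},{"travel": [0.0015,-0.03,0],"yaw": 0},{"travel": [0.0015,-0.034,0],"yaw": 0},{"travel": [0.0015,-0.034,0],"yaw": 0},{"travel": [0.0015,-0.034,0],"yaw": 0},{"travel": [0.0015,-0.034,0],"yaw": 0},{"travel": [0.0015,-0.034,0],"yaw": 0},{"travel": [0.0015,-0.034,0],"yaw": 0},{"travel": [0.0015,-0.02,0],"yaw": 0},{"travel": [0,-0.005,0],"yaw": 0}]'

```text
time: 6.48
tcp_pos: [0.4717, 0.0607, 0.1243]
tool_rot: [0.0, -0.037, 0.999, 0.007]
wrist_force: [-0.4, 0.2, -1.3]
width: 0.0242
```

```bash
python3 - <<'E'
from h import *
togo(.4877,-.1887,184.1)
E
```

```text
t 6.48 tcp [0.4717 0.0607 0.1243] xang -175.74 F [-0.43  0.21 -1.33] T [0.02 0.05 0.  ] w 0.0242
dx 0.0026 dy -0.2499 yaw units 0.027
q [ 2.000e-04 -3.720e-02  9.993e-01  7.200e-03] [-0.292  0.315  0.087  2.086 -0.061  0.74   1.48 ]
```

Request:
send_rows --commands '[{"travel": [0,-0.01,-0.006],"yaw": 0},{"travel": [0,-0.02,-0.005],"yaw": 0},{"travel": [0.0005,-0.028,-0.003],"yaw": 0},{"travel": [0.0005,-0.03,-0.002],"yaw": 0},{"travel": [0.0005,-0.03,-0.002],"yaw": 0},{"travel": [0.0005,-0.03,-0.002],"yaw": 0},{"travel": [0.0005,-0.03,-0.002],"yaw": 0},{"travel": [0.0005,-0.028,-0.001],"yaw": 0},{"travel": [0,-0.018,0],"yaw": 0},{"travel": [0,-0.01,0],"yaw": 0},{"travel": [0,0,0],"yaw": 0}]'

```text
time: 7.4
tcp_pos: [0.4896, -0.1762, 0.1432]
tool_rot: [-0.001, -0.045, 0.999, 0.008]
wrist_force: [-0.6, 0.2, -1.5]
width: 0.0243
```

```bash
python3 - <<'E'
from h import *
togo(.4877,-.1887,184.1)
E
```

```text
t 7.40 tcp [ 0.4896 -0.1762  0.1432] xang -174.83 F [-0.56  0.22 -1.53] T [ 0.04 -0.02  0.02] w 0.0243
dx 0.0030 dy -0.0123 yaw units 0.178
q [-0.0014 -0.0451  0.999   0.0081] [ 0.117  0.36   0.18   1.964 -0.105  0.833  2.018]
```

Request:
send_rows --commands '[{"travel": [0.003,-0.0115,0],"yaw": 0.18},{"travel": [0,-0.001,0.01],"yaw": 0},{"travel": [0,0,0.012],"yaw": 0},{"travel": [0,0,0.012],"yaw": 0},{"travel": [0,0,0.012],"yaw": 0},{"travel": [0,0,0.006],"yaw": 0},{"travel": [0,0,0.002],"yaw": 0}]'

```text
time: 7.98
tcp_pos: [0.4885, -0.1799, 0.0842]
tool_rot: [-0.002, -0.039, 0.999, 0.01]
wrist_force: [0.0, 0.4, -1.4]
width: 0.0242
```

```bash
python3 - <<'E'
from h import *
togo(.4877,-.1887,184.1)
im,d,c=snap('scene');im2,d2,c2=snap('wrist')
a=cv2.resize(im[130:300,130:340],None,fx=1.9,fy=1.9,interpolation=cv2.INTER_CUBIC)
b=cv2.resize(im2,(400,300))
h=max(a.shape[0],300);o=np.zeros((h,800,3),np.uint8);o[:a.shape[0],:a.shape[1]]=a;o[:300,400:]=b
cv2.imwrite('pics/a2.png',o)
E
```

```text
t 7.98 tcp [ 0.4885 -0.1799  0.0842] xang -175.48 F [ 0.03  0.44 -1.39] T [ 0.05 -0.02  0.02] w 0.0242
dx 0.0015 dy -0.0087 yaw units 0.070
q [-0.0017 -0.0394  0.9992  0.0101] [ 0.142  0.45   0.164  2.004 -0.138  0.707  2.046]
```

View pics/a2.png

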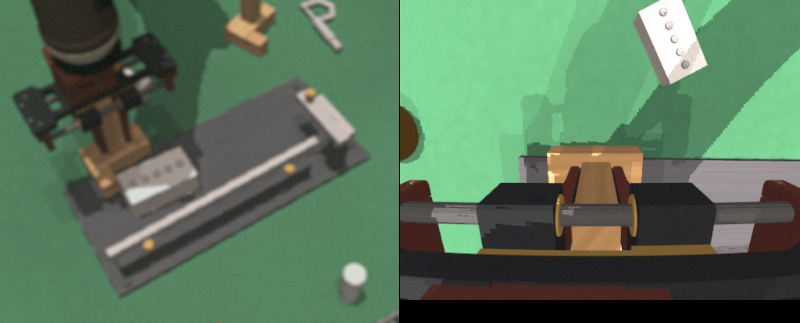

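The left part (scene) shows the stick at (115,155) beside and behind the block at (155,180). The right part (wrist) shows it gripped upright at (597,190). Shifting back a little and going down to working height.

Request:
send_rows --commands '[{"travel": [0.0015,-0.006,0],"yaw": 0.07},{"travel": [0,-0.003,0.003],"yaw": 0},{"travel": [0,-0.001,0.005],"yaw": 0},{"travel": [0,0,0.003],"yaw": 0},{"travel": [0,0,0.001],"yaw": 0}]'

```text
time: 8.5
tcp_pos: [0.4895, -0.1915, 0.0738]
tool_rot: [0.001, -0.035, 0.999, 0.009]
wrist_force: [-0.9, 0.0, -1.9]
width: 0.0238
```

```bash
python3 - <<'E'
from h import *
togo(.4877,-.1887,184.1)
E
```

```text
t 8.50 tcp [ 0.4895 -0.1915  0.0738] xang -175.95 F [-0.93  0.04 -1.89] T [ 0.04 -0.02  0.02] w 0.0238
dx 0.0016 dy 0.0030 yaw units -0.008
q [ 5.000e-04 -3.530e-02  9.993e-01  9.400e-03] [ 0.165  0.472  0.163  2.002 -0.146  0.684  2.065]
```

Request:
send_rows --commands '[{"travel": [-0.002,0,0],"yaw": 0},{"travel": [-0.003,0,0],"yaw": 0},{"travel": [-0.003,0,0],"yaw": 0},{"travel": [-0.003,0,0],"yaw": 0},{"travel": [-0.003,0,0],"yaw": 0},{"travel": [-0.003,0,0],"yaw": 0},{"travel": [-0.003,0,0],"yaw": 0},{"travel": [-0.003,0,0],"yaw": 0}]'

```text
time: 9.17
tcp_pos: [0.5127, -0.1904, 0.0736]
tool_rot: [-0.001, -0.035, 0.999, 0.009]
wrist_force: [-3.9, -0.4, 1.6]
width: 0.0239
```

```bash
cat >>h.py <<'E'
def trk(hh=.0606):
    "stick origin in track frame (mm) and underside height, forces in the track's axes"
    s=ctrl.state();p=s['tcp_pos'];th=np.radians(3.3);R=np.array([[np.cos(th),-np.sin(th)],[np.sin(th),np.cos(th)]])
    A=(yaw_of(s['tool_rot'])+180)-3.3;A=(A+180)%360-180;a=np.radians(A)
    T=(p[:2]-[.5841,.0896])@R*1000; o=T-np.array([-20*np.cos(a)-20*np.sin(a),-20*np.sin(a)+20*np.cos(a)])
    w,x,y,z=s['tool_rot']
    print('t %.2f'%s['time'],'origin',np.round(o,1),'yaw deg %.2f'%A,'under %.1f'%((p[2]-hh)*1000),'F',np.round(s['wrist_force'][:2]@R,2),'Fz %.2f'%s['wrist_force'][2],'T',np.round(s['ft_torque'],2),'lean %.3f %.3f'%(2*(x*z+w*y),2*(y*z-w*x)),'w %.4f'%s['width'],'j7 %.2f'%s['joints'][6])
E
python3 -c "
from h import *
trk()"
```

```text
t 9.17 origin [ -67.1 -295.1] yaw deg 0.70 under 13.0 F [-3.94 -0.21] Fz 1.65 T [-0.03  1.07  0.17] lean -0.003 0.019 w 0.0239 j7 2.05
```

Request:
send_rows --commands '[{"travel": [-0.003,0,0],"yaw": 0},{"travel": [-0.003,0,0],"yaw": 0},{"travel": [-0.003,0,0],"yaw": 0},{"travel": [-0.002,0,0],"yaw": 0},{"travel": [-0.002,0,0],"yaw": 0}]'

```text
time: 9.58
tcp_pos: [0.5241, -0.1892, 0.0729]
tool_rot: [-0.004, -0.035, 0.999, 0.01]
wrist_force: [-4.5, -0.3, 1.6]
width: 0.024
```

```bash
python3 -c "
from h import *
trk()"
```

```text
t 9.58 origin [ -55.7 -294.7] yaw deg 0.72 under 12.3 F [-4.47  0.  ] Fz 1.64 T [-0.01  1.03  0.2 ] lean -0.009 0.020 w 0.0240 j7 2.04
```

Request:
send_rows --commands '[{"travel": [-0.002,0,0],"yaw": 0},{"travel": [-0.002,0,0],"yaw": 0},{"travel": [-0.0015,0,0],"yaw": 0},{"travel": [-0.0012,0,0],"yaw": 0},{"travel": [-0.0012,0,0],"yaw": 0}]'

```text
time: 10.0
tcp_pos: [0.5325, -0.1884, 0.0728]
tool_rot: [-0.005, -0.035, 0.999, 0.01]
wrist_force: [-4.5, 0.0, 0.6]
width: 0.0238
```

```bash
python3 -c "
from h import *
trk()"
```

```text
t 10.00 origin [ -47.3 -294.4] yaw deg 0.74 under 12.2 F [-4.45  0.27] Fz 0.63 T [0.01 1.09 0.21] lean -0.010 0.020 w 0.0238 j7 2.04
```

Request:
send_rows --commands '[{"travel": [-0.001,0,0],"yaw": 0},{"travel": [-0.001,0,0],"yaw": 0},{"travel": [-0.001,0,0],"yaw": 0}]'

```text
time: 10.25
tcp_pos: [0.5352, -0.1882, 0.0727]
tool_rot: [-0.005, -0.035, 0.999, 0.01]
wrist_force: [-6.9, -0.9, 3.4]
width: 0.024
```

```bash
python3 -c "
from h import *
trk()"
```

```text
t 10.25 origin [ -44.5 -294.2] yaw deg 0.74 under 12.1 F [-6.97 -0.49] Fz 3.42 T [0.14 1.78 0.33] lean -0.011 0.020 w 0.0240 j7 2.03
```

Request:
send_rows --commands '[{"travel": [-0.001,0,0],"yaw": 0},{"travel": [-0.001,0,0],"yaw": 0}]'

```text
time: 10.42
tcp_pos: [0.5354, -0.1882, 0.0724]
tool_rot: [-0.007, -0.035, 0.999, 0.011]
wrist_force: [-7.2, -0.1, 3.0]
width: 0.0239
```

```bash
python3 -c "
from h import *
trk()"
```

```text
t 10.42 origin [ -44.3 -294.2] yaw deg 0.74 under 11.8 F [-7.21  0.29] Fz 3.00 T [0.04 1.68 0.31] lean -0.015 0.021 w 0.0239 j7 2.03
```

Now the block is on the strip: x is steady at about 7 N for 1 mm per row. Starting the feed along tool +y, and watching the lean creep.

Request:
send_rows --commands '[{"travel": [-0.0011,0.002,-0.0006],"yaw": 0},{"travel": [-0.0011,0.004,-0.0008],"yaw": 0},{"travel": [-0.0011,0.004,-0.0008],"yaw": 0},{"travel": [-0.0011,0.004,-0.0008],"yaw": 0},{"travel": [-0.0011,0.004,-0.0006],"yaw": 0},{"travel": [-0.0011,0.004,-0.0006],"yaw": 0}]'

```text
time: 10.92
tcp_pos: [0.5352, -0.1737, 0.0745]
tool_rot: [-0.012, -0.031, 0.999, 0.007]
wrist_force: [-6.2, -4.3, -2.4]
width: 0.024
```

```bash
python3 -c "
from h import *
trk()"
```

```text
t 10.92 origin [ -43.9 -280. ] yaw deg 0.30 under 13.9 F [-6.45 -3.96] Fz -2.45 T [-1.19  1.43  0.15] lean -0.024 0.013 w 0.0240 j7 1.99
```

Request:
send_rows --commands '[{"travel": [-0.0012,0.005,-0.0002],"yaw": -0.05},{"travel": [-0.0012,0.006,-0.0003],"yaw": -0.04},{"travel": [-0.0012,0.006,-0.0003],"yaw": -0.02},{"travel": [-0.0012,0.006,-0.0003],"yaw": -0.02},{"travel": [-0.0012,0.006,-0.0003],"yaw": -0.02}]'

```text
time: 11.33
tcp_pos: [0.5342, -0.1571, 0.0746]
tool_rot: [-0.015, -0.033, 0.999, -0.0]
wrist_force: [-6.2, -7.5, -0.7]
width: 0.0238
```

```bash
python3 -c "
from h import *
trk()"
```

```text
t 11.33 origin [ -43.8 -263.2] yaw deg 0.50 under 14.0 F [-6.57 -7.14] Fz -0.72 T [-1.89  1.45 -0.01] lean -0.030 -0.002 w 0.0238 j7 1.94
```

Request:
send_rows --commands '[{"travel": [-0.0012,0.008,-0.0003],"yaw": -0.03},{"travel": [-0.0012,0.01,-0.0003],"yaw": -0.03},{"travel": [-0.0012,0.01,-0.0003],"yaw": -0.02},{"travel": [-0.0012,0.01,-0.0003],"yaw": -0.02},{"travel": [-0.0012,0.01,-0.0003],"yaw": -0.02}]'

```text
time: 11.75
tcp_pos: [0.5319, -0.124, 0.0751]
tool_rot: [-0.018, -0.031, 0.999, -0.008]
wrist_force: [-6.9, -11.1, 0.1]
width: 0.0239
```

```bash
python3 -c "
from h import *
trk()"
```

```text
t 11.75 origin [ -44.4 -230.1] yaw deg 0.27 under 14.5 F [ -7.57 -10.69] Fz 0.15 T [-2.21  1.6  -0.03] lean -0.036 -0.018 w 0.0239 j7 1.86
```

Request:
send_rows --commands '[{"travel": [-0.0012,0.01,-0.0003],"yaw": -0.07},{"travel": [-0.0012,0.01,-0.0003],"yaw": -0.05},{"travel": [-0.0012,0.01,-0.0003],"yaw": -0.04},{"travel": [-0.0012,0.01,-0.0003],"yaw": -0.04},{"travel": [-0.0012,0.01,-0.0003],"yaw": -0.04},{"travel": [-0.0012,0.01,-0.0003],"yaw": -0.04}]'

```text
time: 12.25
tcp_pos: [0.5294, -0.0786, 0.0746]
tool_rot: [-0.023, -0.037, 0.999, -0.016]
wrist_force: [-5.4, -7.6, -0.5]
width: 0.0236
```

```bash
python3 -c "
from h import *
trk()"
```

```text
t 12.25 origin [ -44.  -184.4] yaw deg 0.90 under 14.0 F [-5.83 -7.32] Fz -0.55 T [-1.62  1.27 -0.26] lean -0.044 -0.034 w 0.0236 j7 1.77
```

Request:
send_rows --commands '[{"travel": [-0.0014,0.01,-0.0006],"yaw": -0.02},{"travel": [-0.0014,0.01,-0.0006],"yaw": -0.02},{"travel": [-0.0014,0.01,-0.0006],"yaw": -0.02},{"travel": [-0.0014,0.01,-0.0006],"yaw": -0.02},{"travel": [-0.0014,0.01,-0.0006],"yaw": -0.02},{"travel": [-0.0014,0.008,-0.0006],"yaw": -0.02}]'

```text
time: 12.75
tcp_pos: [0.5267, -0.0349, 0.0743]
tool_rot: [-0.03, -0.034, 0.999, -0.025]
wrist_force: [-6.2, -10.4, 3.0]
width: 0.024
```

```bash
python3 -c "
from h import *
trk()"
```

```text
t 12.75 origin [ -44.3 -140.8] yaw deg 0.55 under 13.7 F [-6.79 -9.99] Fz 3.01 T [-2.32  1.53 -0.09] lean -0.057 -0.051 w 0.0240 j7 1.66
```

Request:
send_rows --commands '[{"travel": [-0.0014,0.009,-0.0015],"yaw": -0.05},{"travel": [-0.0014,0.009,-0.0013],"yaw": -0.04},{"travel": [-0.0014,0.008,-0.001],"yaw": -0.03},{"travel": [-0.0014,0.007,-0.001],"yaw": -0.03},{"travel": [-0.0014,0.005,-0.001],"yaw": -0.03}]'

```text
time: 13.17
tcp_pos: [0.5252, -0.0047, 0.0755]
tool_rot: [-0.036, -0.038, 0.998, -0.029]
wrist_force: [-5.1, -6.5, -1.2]
width: 0.0236
```

```bash
python3 -c "
from h import *
trk()
im,d,c=snap('scene');cv2.imwrite('pics/a3.png',cv2.resize(im[130:300,150:350],None,fx=3,fy=3,interpolation=cv2.INTER_CUBIC))"
```

```text
t 13.17 origin [ -43.9 -110.4] yaw deg 0.90 under 14.9 F [-5.43 -6.17] Fz -1.23 T [-1.57  1.2  -0.24] lean -0.070 -0.061 w 0.0236 j7 1.60
```

View pics/a3.png

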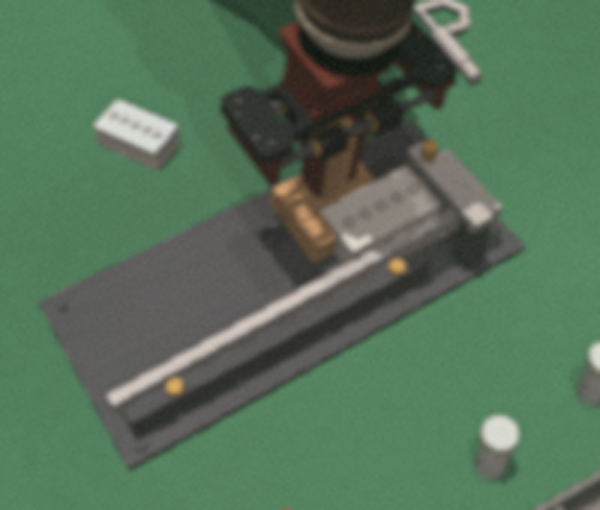

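The picture shows the block (370,210) flat on the strip with its nose passing under the bridge (455,185). The stick is at its tail and side, about 23 mm from home. Slowing down.

Request:
send_rows --commands '[{"travel": [-0.0014,0.005,-0.0006],"yaw": -0.02},{"travel": [-0.0014,0.005,-0.0006],"yaw": -0.02},{"travel": [-0.0014,0.004,-0.0006],"yaw": -0.02},{"travel": [-0.0014,0.003,-0.0006],"yaw": -0.02}]'

```text
time: 13.55
tcp_pos: [0.5248, 0.0057, 0.0746]
tool_rot: [-0.042, -0.037, 0.998, -0.033]
wrist_force: [-5.4, -11.0, 2.6]
width: 0.024
```

```bash
python3 -c "
from h import *
trk()"
```

```text
t 13.55 origin [ -43.8 -100.1] yaw deg 0.81 under 14.0 F [ -6.02 -10.66] Fz 2.59 T [-2.49  1.34 -0.17] lean -0.081 -0.070 w 0.0240 j7 1.57
```

Request:
send_rows --commands '[{"travel": [-0.0014,0.002,-0.003],"yaw": -0.02},{"travel": [-0.0014,0.0025,-0.002],"yaw": -0.02},{"travel": [-0.0014,0.0025,-0.0008],"yaw": -0.02}]'

```text
time: 13.8
tcp_pos: [0.5254, 0.0087, 0.0778]
tool_rot: [-0.046, -0.037, 0.998, -0.036]
wrist_force: [-5.1, -5.9, -1.5]
width: 0.0243
```

```bash
python3 -c "
from h import *
trk()"
```

```text
t 13.80 origin [-43.  -97.1] yaw deg 0.79 under 17.2 F [-5.43 -5.61] Fz -1.45 T [-1.48  1.28 -0.13] lean -0.089 -0.075 w 0.0243 j7 1.56
```

Request:
send_rows --commands '[{"travel": [-0.0015,0.004,-0.0007],"yaw": -0.02},{"travel": [-0.0015,0.003,-0.0007],"yaw": -0.02},{"travel": [-0.0015,0.002,-0.0007],"yaw": -0.02}]'

```text
time: 14.05
tcp_pos: [0.5253, 0.0126, 0.0773]
tool_rot: [-0.051, -0.037, 0.997, -0.039]
wrist_force: [-5.2, -7.9, -1.0]
width: 0.0241
```

```bash
python3 -c "
from h import *
trk()"
```

```text
t 14.05 origin [-42.9 -93.2] yaw deg 0.73 under 16.7 F [-5.62 -7.63] Fz -1.00 T [-1.55  1.31 -0.11] lean -0.099 -0.081 w 0.0241 j7 1.55
```

Request:
send_rows --commands '[{"travel": [-0.0016,0.003,-0.001],"yaw": -0.02},{"travel": [-0.0016,0.0025,-0.001],"yaw": -0.02},{"travel": [-0.0016,0.002,-0.001],"yaw": -0.02}]'

```text
time: 14.3
tcp_pos: [0.5256, 0.0144, 0.0775]
tool_rot: [-0.056, -0.036, 0.997, -0.042]
wrist_force: [-6.2, -7.3, -0.6]
width: 0.0238
```

```bash
python3 -c "
from h import *
trk()"
```

```text
t 14.30 origin [-42.6 -91.5] yaw deg 0.63 under 16.9 F [-6.62 -6.94] Fz -0.65 T [-1.67  1.29 -0.13] lean -0.108 -0.088 w 0.0238 j7 1.54
```

Request:
send_rows --commands '[{"travel": [-0.0014,0.0022,-0.001],"yaw": -0.03},{"travel": [-0.0014,0.0022,-0.001],"yaw": -0.03},{"travel": [-0.0014,0.0022,-0.001],"yaw": -0.03},{"travel": [-0.0014,0.0022,-0.001],"yaw": -0.03}]'

```text
time: 14.63
tcp_pos: [0.526, 0.0156, 0.0781]
tool_rot: [-0.062, -0.038, 0.996, -0.046]
wrist_force: [-5.0, -7.6, -0.8]
width: 0.0237
```

```bash
python3 -c "
from h import *
trk()
im,d,c=snap('top');np.savez('top1.npz',im=im,d=d,**{k:np.array(v) for k,v in c.items()})
im2,d,c=snap('scene')
a=cv2.resize(im[170:240,222:302],None,fx=5,fy=5,interpolation=cv2.INTER_CUBIC);b=cv2.resize(im2[160:240,240:330],(394,350),interpolation=cv2.INTER_CUBIC)
cv2.imwrite('pics/a4.png',np.hstack([a,b]))"
```

```text
t 14.63 origin [-42.  -90.3] yaw deg 0.73 under 17.5 F [-5.44 -7.34] Fz -0.78 T [-1.69  1.19 -0.19] lean -0.120 -0.097 w 0.0237 j7 1.54
```

View pics/a4.png

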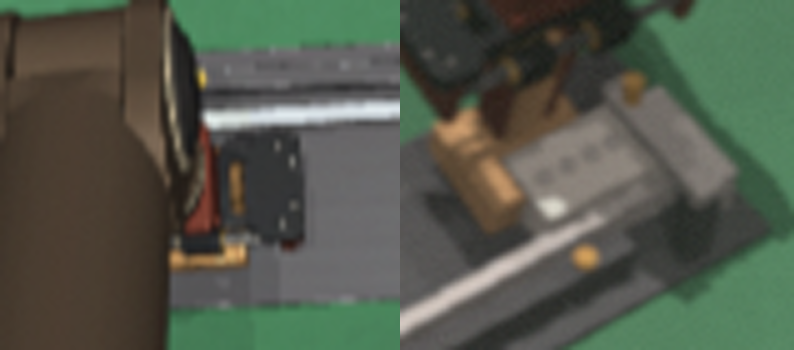

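```bash
cat >>h.py <<'E'
def blk(n='scene'):
    im,d,c=snap(n);th=np.radians(3.3);R=np.array([[np.cos(th),-np.sin(th)],[np.sin(th),np.cos(th)]])
    v,u=np.mgrid[140:290,150:345];v=v.ravel();u=u.ravel();W=world(c,d,u,v);T=(W[:,:2]-[.5841,.0896])@R*1000;z=W[:,2]*1000
    pix=im[v,u].astype(int); sat=pix.max(1)-pix.min(1)
    b=(abs(z-43.5)<5)&(T[:,0]<0)&(T[:,0]>-48)&(T[:,1]>-130)&(T[:,1]<-32)&(sat<30)
    br=(abs(z-76)<4)&(T[:,0]<50)&(T[:,0]>-45)&(T[:,1]>-60)&(T[:,1]<20)
    s=(abs(z-31)<4)&(abs(T[:,0])<12)&(T[:,1]<-130)
    for nm,m in(('block',b),('bridge',br),('strip',s)):
        if m.sum(): print(nm,m.sum(),'x',np.percentile(T[m,0],[1,5,50,95,99]).round(1),'y',np.percentile(T[m,1],[1,5,50,95,99]).round(1),'z',z[m].mean().round(1))
    for x0 in(-45,-35,-25,-15):
        m=b&(abs(T[:,0]-x0)<5)
        if m.sum(): print(x0,np.sort(T[m,1])[:4].round(1))
E
python3 -c "
from h import *
blk()"
```

```text
block 357 x [-46.6 -44.8 -20.7  -1.8  -0.4] y [-95.4 -93.9 -64.5 -35.3 -32.5] z 45.8
bridge 216 x [-38.4 -32.5  11.7  46.2  49.1] y [-32.6 -32.3 -24.9 -15.2 -14.8] z 76.0
strip 218 x [ 3.1  4.5  8.5 11.7 11.9] y [-331.7 -322.2 -225.3 -138.6 -132. ] z 30.8
-45 [-94.6 -93.9 -92.4 -91.1]
-35 [-94.8 -93.3 -92.8 -91. ]
-25 [-95.3 -94.9 -94.8 -93.6]
-15 [-96.  -95.  -94.9 -94.8]
```

The tail reads about y -95 and the bridge edge reads 2.6 mm too low, so the block is roughly 3 mm short. Continuing gently.

Request:
send_rows --commands '[{"travel": [-0.0015,0.0032,-0.001],"yaw": -0.02},{"travel": [-0.0015,0.0032,-0.001],"yaw": -0.02}]'

```text
time: 14.95
tcp_pos: [0.5261, 0.018, 0.0782]
tool_rot: [-0.065, -0.037, 0.996, -0.048]
wrist_force: [-6.2, -7.9, -0.2]
width: 0.0236
```

```bash
python3 -c "
from h import *
trk()"
```

```text
t 14.95 origin [-41.8 -87.9] yaw deg 0.63 under 17.6 F [-6.63 -7.48] Fz -0.18 T [-1.6   1.25 -0.18] lean -0.126 -0.101 w 0.0236 j7 1.53
```

Request:
send_rows --commands '[{"travel": [-0.0015,0.0032,-0.001],"yaw": -0.02},{"travel": [-0.0015,0.0032,-0.001],"yaw": -0.02}]'

```text
time: 15.12
tcp_pos: [0.526, 0.0196, 0.0782]
tool_rot: [-0.068, -0.037, 0.996, -0.051]
wrist_force: [-5.7, -11.0, -2.1]
width: 0.0236
```

```bash
python3 -c "
from h import *
trk()"
```

```text
t 15.12 origin [-41.8 -86.3] yaw deg 0.51 under 17.6 F [ -6.29 -10.7 ] Fz -2.12 T [-2.73  1.13 -0.15] lean -0.133 -0.107 w 0.0236 j7 1.52
```

Request:
send_rows --commands '[{"travel": [-0.0015,0.003,-0.001],"yaw": -0.02},{"travel": [-0.0015,0.003,-0.001],"yaw": -0.02}]'

```text
time: 15.28
tcp_pos: [0.5264, 0.0198, 0.0782]
tool_rot: [-0.072, -0.036, 0.995, -0.054]
wrist_force: [-5.9, -10.5, -1.3]
width: 0.0244
```

```bash
python3 -c "
from h import *
trk();blk()"
```

```text
t 15.28 origin [-41.5 -86.2] yaw deg 0.35 under 17.6 F [ -6.53 -10.1 ] Fz -1.29 T [-2.13  1.14 -0.05] lean -0.139 -0.113 w 0.0244 j7 1.51
block 331 x [-46.6 -44.9 -20.   -1.8  -0.3] y [-92.1 -89.9 -62.5 -34.5 -32.5] z 45.8
bridge 215 x [-38.  -33.2  11.1  46.   48.3] y [-32.8 -32.5 -25.3 -15.5 -14.5] z 76.3
strip 221 x [ 2.8  4.6  8.9 11.7 12. ] y [-331.6 -322.9 -224.2 -138.5 -132. ] z 30.7
-45 [-88.8 -88.  -86.7 -84.2]
-35 [-91.1 -90.1 -89.2 -87.8]
-25 [-91.4 -91.1 -89.5 -88.4]
-15 [-92.7 -92.4 -92.1 -91.7]
```

It's home: the TCP stalled with Fy rising to 10 N, and the corrected tail position is about -90. Backing off diagonally so neither contact drags the block.

Request:
send_rows --commands '[{"travel": [0,0,0],"yaw": 0},{"travel": [0.001,-0.001,0],"yaw": 0},{"travel": [0.002,-0.002,0],"yaw": 0},{"travel": [0.003,-0.003,0],"yaw": 0},{"travel": [0.005,-0.005,0],"yaw": 0},{"travel": [0.007,-0.006,0],"yaw": 0},{"travel": [0.008,-0.006,0],"yaw": 0},{"travel": [0.008,-0.006,0],"yaw": 0}]'

```text
time: 16.0
tcp_pos: [0.4981, -0.0093, 0.0864]
tool_rot: [-0.066, -0.037, 0.996, -0.053]
wrist_force: [0.2, 0.2, -1.7]
width: 0.0238
```

```bash
python3 -c "
from h import *
trk();blk();print(ctrl.state()['joints'].round(3))"
```

```text
t 16.00 origin [ -71.4 -113.6] yaw deg 0.55 under 25.8 F [0.25 0.16] Fz -1.71 T [ 0.21 -0.17 -0.01] lean -0.128 -0.110 w 0.0238 j7 1.55
block 369 x [-47.5 -45.  -22.6  -2.4  -0.7] y [-93.6 -92.2 -64.9 -34.8 -32.9] z 44.5
bridge 218 x [-38.3 -32.5  12.   46.6  49.4] y [-33.  -32.4 -25.5 -15.  -14.5] z 76.1
strip 225 x [ 3.4  4.3  8.7 11.7 11.9] y [-331.4 -322.8 -222.9 -140.  -132.5] z 30.5
-45 [-94.4 -93.7 -92.9 -92.5]
-35 [-93.5 -93.1 -92.8 -92.6]
-25 [-93.9 -93.7 -93.6 -92.7]
-15 [-93.4 -93.2 -93.  -92.6]
[-0.318  0.48   0.233  1.971 -0.014  0.844  1.551]
```

Contact released. I'll lift the stick clear and look at the nose and stop from close up before putting the stick away.

Request:
send_rows --commands '[{"travel": [0.003,-0.003,-0.01],"yaw": 0},{"travel": [0.004,-0.003,-0.02],"yaw": 0},{"travel": [0.004,-0.003,-0.025],"yaw": 0},{"travel": [0.002,-0.002,-0.025],"yaw": 0},{"travel": [0,0,-0.015],"yaw": 0},{"travel": [0,0,0],"yaw": 0}]'

```text
time: 16.55
tcp_pos: [0.4939, -0.0154, 0.1908]
tool_rot: [-0.068, -0.034, 0.996, -0.053]
wrist_force: [1.0, -0.3, -2.1]
width: 0.0241
```

```bash
python3 -c "
from h import *
trk();togo(.595,.095,184.1);blk()"
```

```text
t 16.55 origin [ -76.1 -119.6] yaw deg 0.21 under 130.2 F [ 0.98 -0.41] Fz -2.12 T [ 0.22 -0.24 -0.02] lean -0.131 -0.110 w 0.0241 j7 1.54
t 16.55 tcp [ 0.4939 -0.0154  0.1908] xang -176.49 F [ 1.01 -0.35 -2.12] T [ 0.22 -0.24 -0.02] w 0.0241
dx -0.1077 dy 0.1040 yaw units -0.099
q [-0.0676 -0.034   0.9957 -0.0527] [-0.336  0.331  0.258  1.893  0.017  1.069  1.544]
block 375 x [-47.6 -45.5 -22.9  -2.2  -0.2] y [-93.4 -92.2 -64.5 -35.2 -33.1] z 44.5
bridge 210 x [-39.1 -33.7  11.   45.8  49.4] y [-32.7 -32.2 -25.2 -15.4 -13.6] z 76.1
strip 222 x [ 2.9  4.3  8.5 11.6 12. ] y [-331.7 -321.  -217.6 -138.5 -131.4] z 30.5
-45 [-93.6 -93.5 -93.3 -93.1]
-35 [-93.7 -93.4 -93.1 -92.3]
-25 [-93.4 -93.2 -92.7 -92.2]
-15 [-93.1 -93.1 -92.9 -91.8]
```

Request:
send_rows --commands '[{"travel": [-0.012,0.011,0],"yaw": -0.05},{"travel": [-0.022,0.021,0],"yaw": 0},{"travel": [-0.025,0.024,0],"yaw": 0},{"travel": [-0.025,0.024,0],"yaw": 0},{"travel": [-0.02,0.02,0],"yaw": 0},{"travel": [0,0,0],"yaw": 0}]'

```text
time: 17.1
tcp_pos: [0.5882, 0.0911, 0.1601]
tool_rot: [-0.07, -0.034, 0.996, -0.052]
wrist_force: [-0.7, 1.1, -1.9]
width: 0.0238
```

```bash
python3 -c "
from h import *
np.set_printoptions(precision=3,suppress=True)
trk();st();c=ctrl.get_calibration('wrist');im,d=ctrl.snapshot('wrist');np.savez('w2.npz',im=im,d=d,**{k:np.array(v) for k,v in c.items()})
print(-np.array(c['R']).T@c['t'],proj(c,[.559,.088,.044]))
cv2.imwrite('pics/w2.png',cv2.resize(im[:270],(800,422),interpolation=cv2.INTER_CUBIC))"
```

```text
t 17.10 origin [ 24.3 -18.7] yaw deg 0.18 under 99.5 F [-0.63  1.13] Fz -1.88 T [ 0.21 -0.09 -0.06] lean -0.136 -0.109 w 0.0238 j7 1.43
t 17.10 tcp [0.588 0.091 0.16 ] xang -176.52 F [-0.69  1.09 -1.88] T [ 0.21 -0.09 -0.06] w 0.0238
[0.541 0.101 0.305] [[262.561 180.942]]
```

View pics/w2.png

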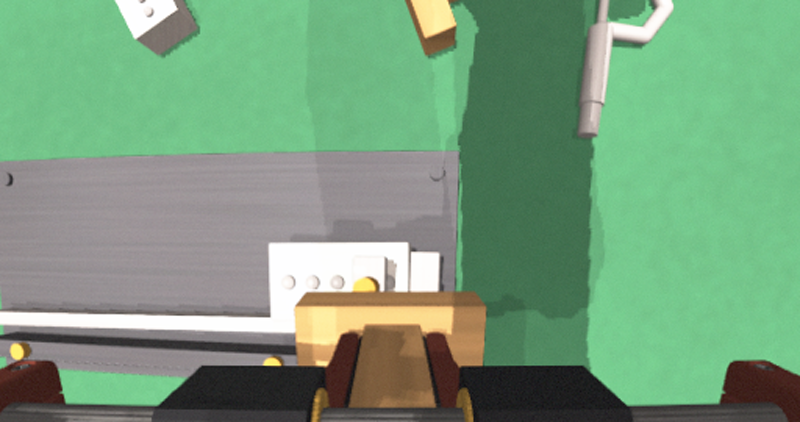

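```bash
python3 -c "
import numpy as np,cv2
t=np.load('w2.npz');im=t['im'].min(2);print(im.shape)
for r in (157,160,164,168,172,176,180): print(r,im[r,252:286])
print('tail',im[166,166:182])
for c in (180,200,220): print(c,im[185:215,c])
cv2.imwrite('pics/w2z.png',cv2.resize(t['im'][145:215,165:290],None,fx=6,fy=6,interpolation=cv2.INTER_NEAREST))
"
```

```text
(384, 512)
157 [254 254 254 254 254 254 254 254 252 173 116 122 126 128 130 131 127 128
 129 131 129 131 130 131 129 130 132 131 129 130 128 129 130 129]
160 [254 254 254 254 254 254 254 254 252 178 107  94  82  78 103 125 129 124
 128 128 122 122 127 124 125 126 127 123 127 129 130 128 127 127]
164 [254 254 254 254 254 254 254 254 253 179 129 244 252 252 253 253 253 253
 252 252 252 253 252 252 253 253 252 252 242 142  86  85 123 128]
168 [215 223 253 254 254 254 254 254 253 184 145 246 252 252 253 253 253 253
 252 252 252 252 252 252 252 252 252 252 235 132  74  92 122 131]
172 [178 216 253 254 254 254 254 254 253 178 156 247 252 252 252 253 253 252
 251 251 252 252 252 252 252 252 252 252 227 121  71 104 126 127]
176 [175 233 253 254 254 254 254 254 252 180 169 247 251 252 252 252 252 252
 251 251 252 252 251 252 252 252 251 250 215 110  69 113 124 124]
180 [120 243 253 254 254 254 254 254 252 172 191 248 251 251 252 252 252 251
 250 250 251 251 251 252 252 251 250 250 202 103  87 121 126 127]
tail [152 151 153 151 152 159 233 254 254 254 254 254 254 254 254 254]
180 [254 254 254 254 254 254 254 254 254 254 254 254 254 254 254 254 254 254
 254 252 251 253 253 253 253 253 253 230 159 137]
200 [244 203 102  70  71  78  78  80  76  77  86 134 153 156 156 160 159 160
 160 159 156 159 159 155 155 154 154 153 153 152]
220 [253 207  93  73  73  78  78  75  74  72  83 116 135 144 140 142 143 144
 142 143 139 144 137 140 139 143 140 128  69  27]
```

View pics/w2z.png

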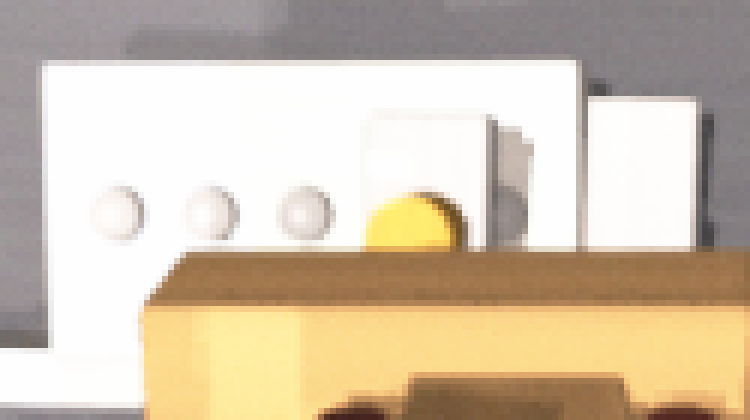

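```bash
cat > ang.py <<'E'
from h import *
t=np.load('w2.npz');C={k:t[k] for k in t.files};im=t['im'].min(2).astype(float)
def edge(cols=None,rows=None,a=0,b=0,th=200,z=.044,name='',dirn=1):
    P=[]
    for k in (cols if cols is not None else rows):
        p=im[a:b,k] if cols is not None else im[k,a:b]
        s=np.sign(p-th);i=np.nonzero(np.diff(s)*dirn>0)[0]
        if len(i)==0: continue
        i=i[0];f=a+i+(th-p[i])/(p[i+1]-p[i]);P.append((k,f) if cols is not None else (f,k))
    P=np.array(P);W=world(C,None,P[:,0],P[:,1],z)
    v=np.linalg.svd(W[:,:2]-W[:,:2].mean(0))[2][0]; an=np.degrees(np.arctan2(v[1],v[0]))%180
    r=(W[:,:2]-W[:,:2].mean(0))@np.array([-v[1],v[0]])
    print(name,len(P),'angle %.2f'%an,'mean',W.mean(0).round(4),'rms mm %.2f'%(r.std()*1000),'span',(np.ptp(W[:,:2],0)*1000).round());return W
edge(cols=range(178,255),a=148,b=165,name='block -x side')
edge(cols=range(4,160),a=192,b=210,z=.031,name='strip face')
edge(rows=range(158,196),a=166,b=182,name='tail')
edge(rows=range(158,184),a=255,b=263,dirn=-1,th=210,name='nose')
edge(rows=range(164,184),a=262,b=267,th=210,name='stop face')
edge(rows=range(164,184),a=274,b=284,th=180,dirn=-1,name='stop back')
edge(cols=range(264,279),a=156,b=170,name='stop -x end')
g=t['im'].astype(int);im=255-np.clip(5*(g[...,1]-g[...,2]),0,255).astype(float)
edge(cols=range(30,270),a=90,b=120,z=.008,th=128,name='plate edge')
edge(rows=range(104,150),a=280,b=300,z=.008,th=128,dirn=-1,name='plate +y end')
E
python3 ang.py
```

```text
block -x side 77 angle 94.08 mean [0.537  0.0401 0.044 ] rms mm 0.05 span [ 5. 76.]
strip face 156 angle 94.19 mean [ 0.5992 -0.1177  0.031 ] rms mm 0.14 span [ 15. 200.]
tail 38 angle 4.49 mean [ 0.562  -0.0038  0.044 ] rms mm 0.08 span [37.  3.]
nose 26 angle 4.37 mean [0.5491 0.0853 0.044 ] rms mm 0.02 span [24.  2.]
stop face 20 angle 3.18 mean [0.5518 0.0874 0.044 ] rms mm 0.03 span [18.  1.]
stop back 20 angle 3.37 mean [0.5504 0.1046 0.044 ] rms mm 0.03 span [18.  1.]
stop -x end 15 angle 93.08 mean [0.5391 0.0946 0.044 ] rms mm 0.06 span [ 1. 13.]
plate edge 240 angle 93.21 mean [ 0.4775 -0.0533  0.008 ] rms mm 0.12 span [ 16. 294.]
plate +y end 46 angle 3.06 mean [0.5002 0.1139 0.008 ] rms mm 0.13 span [48.  3.]
```

The wrist view shows the block at (40-580, 60-350) in the zoom, flush with the strip: 94.1° against 94.2°. A thin wedge at the nose, x≈583, leaves about 0.7 mm at the touching corner, so the retreat dragged it slightly. I'll go back, nudge it home again, and free the side arm first while keeping light tail pressure.

Request:
send_rows --commands '[{"travel": [0.015,-0.015,0],"yaw": 0},{"travel": [0.025,-0.025,0],"yaw": 0},{"travel": [0.025,-0.025,0],"yaw": 0},{"travel": [0.022,-0.024,0],"yaw": 0},{"travel": [0.01,-0.012,0],"yaw": 0},{"travel": [0,0,0.02],"yaw": 0},{"travel": [0,0,0.03],"yaw": 0},{"travel": [0,0,0.025],"yaw": 0},{"travel": [0,0,0.005],"yaw": 0}]'

```text
time: 17.9
tcp_pos: [0.4723, -0.0392, 0.0997]
tool_rot: [-0.075, -0.03, 0.995, -0.055]
wrist_force: [-1.0, -0.2, -1.3]
width: 0.0239
```

```bash
python3 -c "
from h import *
trk();st()"
```

```text
t 17.90 origin [ -99.1 -142.2] yaw deg -0.26 under 39.1 F [-1.   -0.19] Fz -1.33 T [ 0.19 -0.11  0.04] lean -0.147 -0.113 w 0.0239 j7 1.58
t 17.90 tcp [ 0.4723 -0.0392  0.0997] xang -176.96 F [-0.99 -0.25 -1.33] T [ 0.19 -0.11  0.04] w 0.0239
```

Request:
send_rows --commands '[{"travel": [-0.01,0.008,0.002],"yaw": -0.18},{"travel": [-0.012,0.012,0.002],"yaw": 0},{"travel": [-0.012,0.012,0.001],"yaw": 0},{"travel": [-0.01,0.01,0],"yaw": 0},{"travel": [-0.003,0.003,0],"yaw": 0}]'

```text
time: 18.32
tcp_pos: [0.5167, 0.0108, 0.0827]
tool_rot: [-0.077, -0.039, 0.995, -0.054]
wrist_force: [1.0, 0.0, -1.8]
width: 0.0239
```

```bash
python3 -c "
from h import *
trk()"
```

```text
t 18.32 origin [-51.6 -94.6] yaw deg 0.74 under 22.1 F [ 0.98 -0.05] Fz -1.83 T [ 0.19 -0.25  0.03] lean -0.148 -0.113 w 0.0239 j7 1.53
```

Request:
send_rows --commands '[{"travel": [-0.003,0,0.0015],"yaw": 0},{"travel": [-0.003,0,0.001],"yaw": 0},{"travel": [-0.002,0,0],"yaw": 0},{"travel": [-0.0013,0,-0.0003],"yaw": 0},{"travel": [-0.0013,0,-0.0003],"yaw": 0}]'

```text
time: 18.73
tcp_pos: [0.5268, 0.0142, 0.0795]
tool_rot: [-0.079, -0.041, 0.995, -0.053]
wrist_force: [-4.2, 1.8, 0.7]
width: 0.0239
```

```bash
python3 -c "
from h import *
trk()"
```

```text
t 18.73 origin [-41.3 -91.7] yaw deg 0.95 under 18.9 F [-4.14  2.05] Fz 0.70 T [ 0.51  0.86 -0.13] lean -0.153 -0.113 w 0.0239 j7 1.54
```

Pressed on the side. Now I'll bring the rear arm onto the tail and nudge.

Request:
send_rows --commands '[{"travel": [-0.0014,0.003,-0.0005],"yaw": -0.01},{"travel": [-0.0014,0.003,-0.0007],"yaw": -0.01},{"travel": [-0.0014,0.0028,-0.0007],"yaw": -0.01},{"travel": [-0.0014,0.0028,-0.0007],"yaw": -0.01}]'

```text
time: 19.07
tcp_pos: [0.5268, 0.0196, 0.0798]
tool_rot: [-0.084, -0.04, 0.994, -0.056]
wrist_force: [-4.4, -6.9, -1.3]
width: 0.0237
```

```bash
python3 -c "
from h import *
trk()"
```

```text
t 19.07 origin [-41.  -86.4] yaw deg 0.72 under 19.2 F [-4.84 -6.65] Fz -1.25 T [-1.64  0.77 -0.08] lean -0.163 -0.119 w 0.0237 j7 1.52
```

Request:
send_rows --commands '[{"travel": [-0.0014,0.003,-0.0007],"yaw": -0.02},{"travel": [-0.0014,0.003,-0.0007],"yaw": -0.02},{"travel": [-0.0014,0.003,-0.0007],"yaw": -0.02}]'

```text
time: 19.32
tcp_pos: [0.5272, 0.02, 0.0798]
tool_rot: [-0.088, -0.039, 0.993, -0.061]
wrist_force: [-4.5, -8.0, -2.2]
width: 0.0244
```

```bash
python3 -c "
from h import *
trk()"
```

```text
t 19.32 origin [-40.7 -86. ] yaw deg 0.55 under 19.2 F [-4.91 -7.68] Fz -2.25 T [-1.32  0.7  -0.11] lean -0.171 -0.128 w 0.0244 j7 1.51
```

Request:
send_rows --commands '[{"travel": [-0.0014,0.0036,-0.0007],"yaw": -0.02},{"travel": [-0.0014,0.0036,-0.0007],"yaw": -0.02},{"travel": [0,0.002,-0.0004],"yaw": 0},{"travel": [0.0015,0.0012,0],"yaw": 0},{"travel": [0.002,0.001,0],"yaw": 0}]'

```text
time: 19.73
tcp_pos: [0.5246, 0.0209, 0.0804]
tool_rot: [-0.09, -0.035, 0.993, -0.066]
wrist_force: [0.7, -4.1, -3.6]
width: 0.0239
```

```bash
python3 -c "
from h import *
trk()"
```

```text
t 19.73 origin [-43.3 -85.2] yaw deg 0.12 under 19.8 F [ 0.49 -4.12] Fz -3.64 T [-0.65 -0.47 -0.01] lean -0.174 -0.138 w 0.0239 j7 1.49
```

Request:
send_rows --commands '[{"travel": [0.0005,-0.001,0],"yaw": 0},{"travel": [0.001,-0.003,0],"yaw": 0},{"travel": [0.002,-0.005,0],"yaw": 0},{"travel": [0.004,-0.007,0],"yaw": 0},{"travel": [0.008,-0.008,-0.003],"yaw": 0},{"travel": [0.01,-0.008,-0.01],"yaw": 0},{"travel": [0.006,-0.005,-0.025],"yaw": 0},{"travel": [0.005,-0.003,-0.03],"yaw": 0},{"travel": [0.004,-0.003,-0.025],"yaw": 0},{"travel": [0,0,-0.012],"yaw": 0}]'

```text
time: 20.57
tcp_pos: [0.5003, -0.0152, 0.1998]
tool_rot: [-0.092, -0.035, 0.993, -0.065]
wrist_force: [0.9, 0.1, -1.7]
width: 0.0237
```

```bash
python3 -c "
from h import *
trk();blk();togo(.588,.091,183.5)"
```

```text
t 20.57 origin [ -69.7 -119.7] yaw deg 0.05 under 139.2 F [0.94 0.04] Fz -1.71 T [ 0.22 -0.28  0.04] lean -0.178 -0.136 w 0.0237 j7 1.54
block 377 x [-47.5 -45.4 -22.   -0.9  -0.2] y [-92.6 -91.4 -64.4 -35.  -33.2] z 44.4
bridge 212 x [-38.6 -33.1  10.3  46.1  49.4] y [-32.7 -32.1 -25.  -15.3 -14.4] z 76.1
strip 224 x [ 3.4  4.8  8.8 11.6 11.9] y [-330.7 -321.7 -221.3 -138.8 -131.7] z 30.6
-45 [-92.9 -92.  -91.9 -90.1]
-35 [-92.2 -92.1 -92.  -91.8]
-25 [-93.1 -92.3 -91.7 -91.5]
-15 [-92.8 -92.3 -91.8 -91.4]
t 20.62 tcp [ 0.5016 -0.0148  0.2012] xang -176.64 F [ 1.45 -0.67  0.07] T [ 0.24 -0.28  0.06] w 0.0236
dx -0.0924 dy 0.1005 yaw units -0.024
q [-0.0904 -0.0349  0.9932 -0.0651] [-0.351  0.36   0.268  1.832  0.029  1.15   1.537]
```

Request:
send_rows --commands '[{"travel": [-0.012,0.012,0],"yaw": 0},{"travel": [-0.02,0.022,0],"yaw": 0},{"travel": [-0.022,0.024,0],"yaw": 0},{"travel": [-0.022,0.024,0],"yaw": 0},{"travel": [-0.015,0.018,0],"yaw": 0},{"travel": [0,0,0],"yaw": 0}]'

```text
time: 21.12
tcp_pos: [0.5837, 0.0873, 0.1733]
tool_rot: [-0.088, -0.031, 0.994, -0.064]
wrist_force: [-0.4, 0.8, -1.5]
width: 0.0241
```

```bash
python3 -c "
from h import *
np.set_printoptions(precision=3,suppress=True)
trk();st();c=ctrl.get_calibration('wrist');im,d=ctrl.snapshot('wrist');np.savez('w3.npz',im=im,d=d,**{k:np.array(v) for k,v in c.items()})
p=proj(c,[.552,.087,.044])[0];print(p);u,v=p.round().astype(int);g=im.min(2)
for r in range(v-16,v+24,4): print(r,g[r,u-12:u+14])
print('post0',g.shape);togo(.475,.364,184)"
```

```text
t 21.12 origin [ 19.4 -22.4] yaw deg -0.38 under 112.7 F [-0.33  0.87] Fz -1.52 T [ 0.27 -0.26  0.03] lean -0.171 -0.132 w 0.0241 j7 1.42
t 21.12 tcp [0.584 0.087 0.173] xang -177.08 F [-0.38  0.85 -1.52] T [ 0.27 -0.26  0.03] w 0.0241
[268.854 182.505]
167 [254 254 254 254 254 254 254 254 254 254 254 253 190 122 125 126 127 127
 129 129 128 130 129 128 129 130]
171 [254 254 254 254 254 254 254 254 254 254 254 253 208 233 240 241 243 243
 242 239 237 236 237 234 234 236]
175 [229 230 247 254 254 254 254 254 254 254 254 252 217 249 252 252 253 253
 253 252 252 252 252 252 252 253]
179 [174 176 173 175 252 254 254 254 254 254 254 248 219 249 252 252 252 253
 253 252 251 251 252 252 252 252]
183 [173 176 174 202 253 254 254 254 254 254 254 239 220 250 251 252 253 253
 252 252 251 252 252 251 252 252]
187 [80 76 83 87 98 97 98 98 99 98 97 89 87 94 93 93 93 97 96 94 95 94 97 95
 94 98]
191 [81 81 80 80 78 78 81 76 82 81 81 79 79 81 79 78 80 80 81 80 80 75 82 78
 82 78]
195 [86 86 88 84 87 82 83 85 86 83 84 83 85 85 85 86 87 82 84 80 85 85 84 83
 87 85]
199 [137 140 139 142 142 141 139 139 138 138 135 135 138 137 134 138 137 137
 136 136 136 141 136 137 136 133]
203 [139 142 140 144 141 141 142 141 142 142 139 144 140 141 144 141 141 140
 142 144 142 143 140 143 143 144]
post0 (384, 512)
t 21.17 tcp [0.583 0.085 0.173] xang -177.16 F [ 0.15  0.6  -1.53] T [ 0.2  -0.16 -0.07] w 0.0240
dx 0.0938 dy 0.2839 yaw units -0.194
q [-0.089 -0.03   0.994 -0.064] [-0.434  0.537  0.232  1.622 -0.028  1.194  1.423]
```

The nose gap is now about 0.3 px (0.3 mm) at track x≈-35, less than the wedge the strip's tilt accounts for, so the block is fully home. Carrying the stick back to its free original place.

Request:
send_rows --commands '[{"travel": [0.005,0.015,0],"yaw": -0.19},{"travel": [0.01,0.028,0],"yaw": 0},{"travel": [0.011,0.033,0],"yaw": 0},{"travel": [0.011,0.033,0],"yaw": 0},{"travel": [0.011,0.033,0],"yaw": 0},{"travel": [0.011,0.033,0],"yaw": 0},{"travel": [0.011,0.033,0],"yaw": 0},{"travel": [0.01,0.033,0],"yaw": 0},{"travel": [0.007,0.025,0],"yaw": 0},{"travel": [0.004,0.012,0],"yaw": 0},{"travel": [0,0,0.01],"yaw": 0},{"travel": [0,0,0.015],"yaw": 0}]'

```text
time: 22.17
tcp_pos: [0.4536, 0.3466, 0.1321]
tool_rot: [-0.09, -0.035, 0.993, -0.065]
wrist_force: [0.1, 0.0, -1.5]
width: 0.024
```

```bash
python3 -c "
from h import *
trk();togo(.475,.364,184)"
```

```text
t 22.17 origin [-95.4 244.2] yaw deg 0.11 under 71.5 F [0.1  0.02] Fz -1.51 T [ 0.15 -0.27  0.01] lean -0.174 -0.136 w 0.0240 j7 0.99
t 22.17 tcp [0.4536 0.3466 0.1321] xang -176.59 F [ 0.1   0.02 -1.51] T [ 0.15 -0.27  0.01] w 0.0240
dx -0.0224 dy 0.0161 yaw units -0.098
q [-0.0901 -0.0354  0.9932 -0.0651] [-0.82   0.565  0.131  1.673 -0.087  1.132  0.987]
```

Request:
send_rows --commands '[{"travel": [-0.012,0.01,0],"yaw": -0.1},{"travel": [-0.011,0.008,0.008],"yaw": 0},{"travel": [-0.004,0.003,0.012],"yaw": 0},{"travel": [-0.002,0.001,0.01],"yaw": 0},{"travel": [-0.001,0.001,0.006],"yaw": 0},{"travel": [0,0,0.004],"yaw": 0}]'

```text
time: 22.67
tcp_pos: [0.4755, 0.3511, 0.0777]
tool_rot: [-0.092, -0.036, 0.993, -0.069]
wrist_force: [-0.3, 0.6, -1.9]
width: 0.0234
```

```bash
python3 -c "
from h import *
trk();togo(.475,.364,184)"
```

```text
t 22.67 origin [-73.4 247.4] yaw deg 0.12 under 17.1 F [-0.25  0.63] Fz -1.91 T [ 0.24 -0.3   0.06] lean -0.178 -0.144 w 0.0234 j7 1.01
t 22.67 tcp [0.4755 0.3511 0.0777] xang -176.58 F [-0.29  0.61 -1.91] T [ 0.24 -0.3   0.06] w 0.0234
dx -0.0003 dy 0.0129 yaw units -0.097
q [-0.092  -0.0359  0.9927 -0.0693] [-0.801  0.665  0.128  1.645 -0.092  1.069  1.007]
```

Now I'll lower to contact and press, so the flat foot squares the tool back up.

Request:
send_rows --commands '[{"travel": [-0.0005,0.0005,0.003],"yaw": 0},{"travel": [-0.0005,0.0005,0.003],"yaw": 0},{"travel": [0,0,0.0025],"yaw": 0},{"travel": [0,0,0.002],"yaw": 0},{"travel": [0,0,0.002],"yaw": 0},{"travel": [0,0,0.002],"yaw": 0}]'

```text
time: 23.17
tcp_pos: [0.4743, 0.348, 0.0662]
tool_rot: [-0.092, -0.035, 0.993, -0.069]
wrist_force: [-3.6, -3.1, 14.5]
width: 0.0239
```

```bash
python3 -c "
from h import *
trk()"
```

```text
t 23.17 origin [-74.7 244.3] yaw deg 0.01 under 5.6 F [-3.75 -2.9 ] Fz 14.47 T [-0.52  1.01  0.1 ] lean -0.177 -0.143 w 0.0239 j7 1.01
```

Request:
send_rows --commands '[{"travel": [0,0,0.0022],"yaw": 0},{"travel": [0,0,0.0022],"yaw": 0},{"travel": [0,0,0.0022],"yaw": 0},{"travel": [0,0,0.0022],"yaw": 0},{"travel": [0,0,0.0022],"yaw": 0},{"travel": [0,0,0.0022],"yaw": 0},{"travel": [0,0,0.0022],"yaw": 0},{"travel": [0,0,0.0022],"yaw": 0},{"travel": [0,0,0.0022],"yaw": 0},{"travel": [0,0,0.0022],"yaw": 0},{"travel": [0,0,0.0022],"yaw": 0},{"travel": [0,0,0.0022],"yaw": 0}]'

```text
time: 24.17
tcp_pos: [0.4736, 0.3472, 0.0658]
tool_rot: [-0.086, -0.036, 0.994, -0.063]
wrist_force: [-2.5, -2.6, 11.8]
width: 0.0236
```

```bash
python3 -c "
from h import *
trk()"
```

```text
t 24.17 origin [-75.4 243.6] yaw deg 0.27 under 5.2 F [-2.65 -2.4 ] Fz 11.76 T [-0.46  0.81  0.1 ] lean -0.166 -0.132 w 0.0236 j7 1.01
```

Request:
send_rows --commands '[{"travel": [0.001,-0.001,0.003],"yaw": 0},{"travel": [0.0015,-0.0015,0.0035],"yaw": 0},{"travel": [0.0015,-0.0015,0.0035],"yaw": 0},{"travel": [0.0015,-0.0015,0.0035],"yaw": 0},{"travel": [0.0015,-0.0015,0.0035],"yaw": 0},{"travel": [0.0015,-0.0015,0.0035],"yaw": 0},{"travel": [0.0015,-0.0015,0.0035],"yaw": 0},{"travel": [0.0015,-0.0015,0.0035],"yaw": 0},{"travel": [0.0015,-0.0015,0.0035],"yaw": 0},{"travel": [0.0015,-0.0015,0.0035],"yaw": 0},{"travel": [0.0015,-0.0015,0.0035],"yaw": 0},{"travel": [0.0015,-0.0015,0.0035],"yaw": 0}]'

```text
time: 25.17
tcp_pos: [0.4704, 0.3439, 0.064]
tool_rot: [-0.061, -0.038, 0.997, -0.04]
wrist_force: [-0.5, -1.1, 15.9]
width: 0.024
```

```bash
python3 -c "
from h import *
trk()"
```

```text
t 25.17 origin [-78.6 240.7] yaw deg 0.76 under 3.4 F [-0.57 -1.09] Fz 15.89 T [ 0.02  0.45 -0.18] lean -0.119 -0.084 w 0.0240 j7 1.02
```

Request:
send_rows --commands '[{"travel": [0.002,-0.002,0.0035],"yaw": 0},{"travel": [0.002,-0.002,0.0035],"yaw": 0},{"travel": [0.002,-0.002,0.0035],"yaw": 0},{"travel": [0.002,-0.002,0.0035],"yaw": 0},{"travel": [0.002,-0.002,0.0035],"yaw": 0},{"travel": [0.002,-0.002,0.0035],"yaw": 0},{"travel": [0.002,-0.002,0.0035],"yaw": 0},{"travel": [0.002,-0.002,0.0035],"yaw": 0},{"travel": [0.002,-0.002,0.0035],"yaw": 0},{"travel": [0.002,-0.002,0.0035],"yaw": 0},{"travel": [0.002,-0.002,0.0035],"yaw": 0},{"travel": [0.002,-0.002,0.0035],"yaw": 0}]'

```text
time: 26.17
tcp_pos: [0.4663, 0.3402, 0.0626]
tool_rot: [-0.032, -0.039, 0.999, -0.013]
wrist_force: [-2.0, 1.0, 18.2]
width: 0.0238
```

```bash
python3 -c "
from h import *
trk()"
```

```text
t 26.17 origin [-82.8 237.3] yaw deg 1.13 under 2.0 F [-1.94  1.1 ] Fz 18.18 T [-0.51 -0.04 -0.06] lean -0.062 -0.029 w 0.0238 j7 1.04
```

Request:
send_rows --commands '[{"travel": [0.002,-0.0015,0.0035],"yaw": 0},{"travel": [0.002,-0.0015,0.0035],"yaw": 0},{"travel": [0.002,-0.0015,0.0035],"yaw": 0},{"travel": [0.002,-0.0015,0.0035],"yaw": 0},{"travel": [0.002,-0.0015,0.0035],"yaw": 0},{"travel": [0.002,-0.0015,0.0035],"yaw": 0},{"travel": [0.002,-0.0015,0.0035],"yaw": 0},{"travel": [0.002,-0.001,0.0035],"yaw": 0},{"travel": [0.002,-0.001,0.0035],"yaw": 0},{"travel": [0.002,-0.001,0.003],"yaw": 0}]'

```text
time: 27.0
tcp_pos: [0.4622, 0.338, 0.0603]
tool_rot: [-0.01, -0.04, 0.999, 0.003]
wrist_force: [-1.1, -1.1, 13.8]
width: 0.0239
```

```bash
python3 -c "
from h import *
trk()"
```

```text
t 27.00 origin [-87.  235.5] yaw deg 1.29 under -0.3 F [-1.2  -1.05] Fz 13.78 T [-1.05 -0.31 -0.16] lean -0.020 0.006 w 0.0239 j7 1.04
```

Request:
send_rows --commands '[{"travel": [0.0015,-0.0008,0.003],"yaw": 0},{"travel": [0.0015,-0.0008,0.003],"yaw": 0},{"travel": [0.0015,-0.0005,0.003],"yaw": 0},{"travel": [0.001,-0.0005,0.003],"yaw": 0},{"travel": [0.001,0,0.003],"yaw": 0},{"travel": [0.0005,0,0.002],"yaw": 0},{"travel": [0,0,0.001],"yaw": 0},{"travel": [0,0,0.0005],"yaw": 0}]'

```text
time: 27.67
tcp_pos: [0.4617, 0.338, 0.0604]
tool_rot: [-0.001, -0.039, 0.999, 0.01]
wrist_force: [0.2, 0.2, -1.3]
width: 0.0241
```

```bash
python3 -c "
from h import *
trk();print(ctrl.state()['tcp_pos'])
im,d,c=snap('scene');im2,_,_=snap('wrist')
a=cv2.resize(im[80:220,300:440],(400,400),interpolation=cv2.INTER_CUBIC);b=cv2.resize(im2,(400,300));o=np.zeros((400,800,3),np.uint8);o[:,:400]=a;o[:300,400:]=b
cv2.imwrite('pics/a5.png',o)"
```

```text
t 27.67 origin [-87.5 235.5] yaw deg 1.16 under -0.2 F [0.21 0.22] Fz -1.28 T [0.03 0.01 0.  ] lean -0.003 0.019 w 0.0241 j7 1.04
[0.46172638 0.33804439 0.06039306]
```

View pics/a5.png

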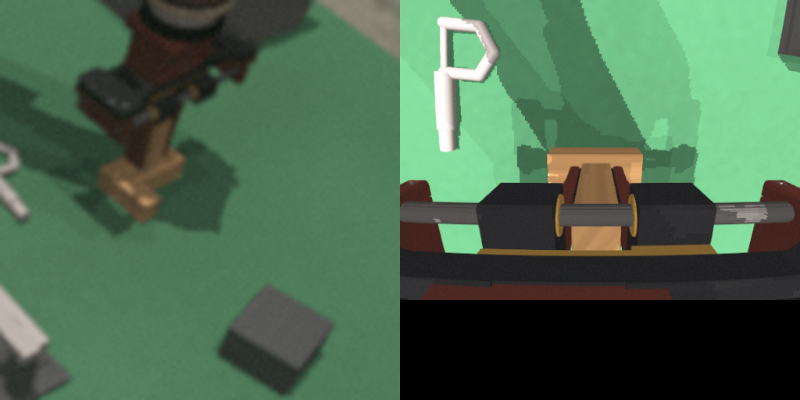

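The stick stands flat in the jaws at scene crop (145,180), clear of the track and the micrometer, with the tool back upright. Opening.

Request:
send_rows --commands '[{"travel": [0,0,0.0007],"yaw": 0},{"travel": [0,0,0.0005],"yaw": 0},{"travel": [0,0,0.0004],"yaw": 0},{"travel": [0,0,0.0003],"yaw": 0},{"travel": [0,0,0],"yaw": 0},{"travel": [0,0,0],"yaw": 0},{"travel": [0,0,0],"yaw": 0},{"travel": [0,0,0],"yaw": 0},{"travel": [0,0,0],"yaw": 0},{"travel": [0,0,0],"yaw": 0}]' --jaw 0.0875

```text
time: 28.6
tcp_pos: [0.4616, 0.3389, 0.0573]
tool_rot: [-0.001, -0.039, 0.999, 0.01]
wrist_force: [0.2, -0.6, -0.1]
width: 0.086
```

```bash
python3 -c "
from h import *
trk()"
```

```text
t 28.60 origin [-87.5 236.4] yaw deg 1.22 under -3.3 F [ 0.2 -0.6] Fz -0.07 T [ 0.04 -0.02  0.05] lean -0.003 0.019 w 0.0860 j7 1.04
```

Request:
send_rows --commands '[{"travel": [0,0,-0.008],"yaw": 0},{"travel": [0,0,-0.015],"yaw": 0},{"travel": [0,0,-0.02],"yaw": 0},{"travel": [0,0,-0.025],"yaw": 0},{"travel": [0,0,-0.03],"yaw": 0},{"travel": [0,0,-0.03],"yaw": 0},{"travel": [0,0,-0.03],"yaw": 0},{"travel": [0,0,-0.02],"yaw": 0},{"travel": [0,0,-0.01],"yaw": 0},{"travel": [0,0,0],"yaw": 0}]'

```text
time: 29.43
tcp_pos: [0.4614, 0.3337, 0.2587]
tool_rot: [-0.002, -0.039, 0.999, 0.009]
wrist_force: [-0.1, 0.2, -0.0]
width: 0.0873
```

```bash
python3 -c "
from h import *
trk();blk()
im,d,c=snap('wrist');hsv=cv2.cvtColor(im,cv2.COLOR_BGR2HSV)
v,u=np.nonzero((hsv[...,0]>8)&(hsv[...,0]<26)&(hsv[...,1]>80)&(hsv[...,2]>60));W=world(c,d,u,v);n=np.hypot(W[:,0]-.46,W[:,1]-.34)<.1
for lo,hi in((.1,.12),(.02,.032)):
    P=W[n&(W[:,2]>lo)&(W[:,2]<hi)];print(len(P),P.mean(0).round(4),cv2.minAreaRect(P[:,:2].astype(np.float32)))
im,d,c=snap('scene');im2,_,_=snap('top')
a=cv2.resize(im[90:300,140:440],(428,300),interpolation=cv2.INTER_CUBIC);b=cv2.resize(im2[130:300,120:331],(372,300),interpolation=cv2.INTER_CUBIC)
cv2.imwrite('pics/a6.png',np.hstack([a,b]))"
```

```text
t 29.43 origin [-88.1 231.1] yaw deg 1.17 under 198.1 F [-0.11  0.21] Fz -0.02 T [ 0.08 -0.02 -0.03] lean -0.004 0.018 w 0.0873 j7 1.00
block 370 x [-47.1 -45.  -21.7  -1.9  -0.5] y [-92.8 -91.7 -65.2 -35.3 -33. ] z 44.4
bridge 217 x [-38.5 -34.7  11.4  46.2  49.2] y [-33.1 -32.4 -25.  -15.3 -14.7] z 76.0
strip 216 x [ 3.1  4.3  8.6 11.6 11.9] y [-331.6 -320.5 -224.4 -140.1 -132.6] z 30.7
-45 [-91.5 -91.4 -91.2 -91. ]
-35 [-92.1 -91.8 -91.6 -89.3]
-25 [-92.5 -92.2 -92.2 -91.9]
-15 [-93.8 -93.4 -93.2 -93.2]
488 [0.46   0.338  0.1097] ((0.46078330278396606, 0.3383542597293854), (0.023349598050117493, 0.023039286956191063), 4.178541660308838)
1533 [0.466  0.3305 0.026 ] ((0.4750105142593384, 0.33795037865638733), (0.06777772307395935, 0.0818951353430748), 4.255653381347656)
```

View pics/a6.png

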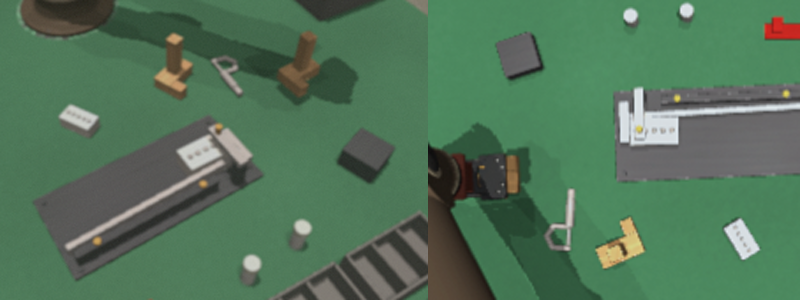

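The final picture shows the block home under the bridge (left 205,150; right 655,130), the stick upright and free (left 300,65), and everything else where it was. The stick's post top (z 0.110) and foot top (z 0.026) line up, so it is standing flat. Handing in.

```bash
python3 -c "
from workcell import ctrl
print(ctrl.hand_in())"
```

```text
the job is handed in; nothing more can be done
None
```

I took the leftmost stick, pressed the larger block onto the strip and fed it under the bridge to the end stop. I then stood the stick upright at about (0.46, 0.34), clear of the track, let go and handed in at about 30 s.

**Last checks**
- **Block on the strip:** its side read 94.1° against the strip's 94.2°, so it sits flush. The strip is clamped about 0.016 rad off the track.
- **Block home:** the last close look, after the second push, showed about 0.3 mm at the nose, which is less than the wedge that tilt leaves. In the final scene picture its tail read about -90 mm along the track, after correcting a 2.6 mm camera offset.
- **Stick standing:** post top at 110 mm and foot top at 26 mm line up, so it stands flat.
- **Surroundings:** nothing else looked moved in the final pictures, but I did not measure the bystanders.

**What did not go cleanly**
- **Slight drag-back:** my first retreat pulled the block about 0.7 mm off the stop. I pushed it home again and freed the side arm first the second time. For those moments it was not held continuously against the strip.
- **Side force:** while feeding, the readings between moves were about 5.4 to 7.6 N, a little under 8 N. During the second nudge they were about 4 to 5 N.
- **Push on the tail:** this peaked at about 11 N in the readings. All were under 20 N, but I only saw the force at the end of each move.
- **Tool lean:** the tool crept up to about 0.18 rad off vertical while pushing. I straightened it by pressing the stick's foot on the bench with up to about 18 N before letting go.

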